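Wedge the press-fit end cover off a gear pump evenly

TASK

The screws are out, but the end cover of the gear pump still sits tight on its seat. Take the wedge from the tool stand and work it gently into the two pry slots on top of the seam, left and right in turn, so that neither side ever gets more than 4 mm ahead of the other, until the cover stands at least 6 mm off on both sides. Then put the wedge back in its slot in the stand; do not touch the pump with the gripper, and leave the other things on the bench where they are.

Things in the scene. Friction and masses are not known exactly. Their poses are not given: they have to be found in the camera images.
- pump: Gear pump bolted to the bench: grey motor and, at its +x end, the aluminium head, 136 mm wide (y), z = 30 to 90 mm: a rigid gear plate and outside it (+x) the end cover, 20 mm thick. The seam between them is an upright plane across x. Origin on the bench, x level from motor to cover, z up. The wedge may press on the pump with 50 N at most (10 to 15 N down suffices); the robot must not touch it.
- slot_left (a point): Mean place of the left pry slot's mouth: pump x = 45, y = 50, z = 90 mm (the head's flat top). Gear plates differ in width, so the true slot, like the whole seam, lies up to 6 mm to either side of this in pump x; that is not measured: find it by feel or sight. Slot 24 mm long (y), 36 deep, 3 mm wide when shut (1.5 mm cut in each half), 2 mm 45-degree chamfers on both lips: mouth 7 mm.
- slot_right (a point): Mean place of the right pry slot's mouth, pump y = -50 mm; made like the left one and shifted in x by the same amount. Each side of the cover is held by its own press-fit friction of about 7 N, stays where it is pushed, and moves without the other. As only the cover moves, a wedge going deeper must yield towards the cover (pump +x) by half of what it opens.
- port (a point): Foot of the upright brass port on the middle of the gear plate's top, 22 mm wide and 24 mm tall; mean place, shifted in pump x with the seam, 26 mm behind it.
- cover_left (a joint): How far the left side (pump y = +50 mm) of the end cover stands off its seat, in rad about the right-hand dowel: 0.01 rad is 1 mm at the left pry slot, 0.13 the limit. 0 is fully home; at the start 0 to 0.008.
- cover_right (a joint): The same for the right side (pump y = -50 mm) of the end cover: 0.01 rad is 1 mm at the right pry slot; at the start 0 to 0.008.
- wedge: White nylon wedge with a wooden handle, 102 mm long, 80 g, standing tip down in the stand. Origin at the middle of its tip edge, z up to the handle, x across its thickness. Blade 16 mm wide (y), 42 mm long, tapering on both faces from 2 mm thick at the tip to 16 mm at z = 42. Collar 32 x 30 mm, z = 42 to 47; handle 20 x 20 mm, z = 47 to 102, gripped from above. The same either way round.
- stand: Grey plastic tool block, 60 x 120 x 50 mm (x, y, z), fixed to the bench; origin under its centre on the bench. The wedge stands in its middle, wedge x along stand x within 0.03 rad, collar resting on the block's top, tip 8 mm above the bench. Three short hex keys (up to 86 mm high) stand at y = +42 mm; an empty round hole is at y = -40 mm.
- stand_slot (a point): Centre of the wedge slot's mouth in the stand's top, 50 mm above the bench: 21 mm (stand x) by 20 mm (stand y), 46 mm deep.
- screw_dish: White porcelain dish, 88 mm wide, 14 mm high, with the four screws; origin under its centre. Leave it alone.
- amber_bottle: Amber glass bottle with a black cap, 60 mm wide, 115 mm high; origin under its centre. Leave it alone.
- vial_box: White paperboard box of capped vials, 75 x 120 x 53 mm; origin under its centre. Leave it alone.
Mind the look-alikes: they are no part of the job. Of the things shaped like the wedge, the white one is meant.

How it is judged (in metres and radians):
On the way, in this order (a step that is already met when the one before it is completed fails the run):
1. the wedge has opened one side of the cover by 2 mm or more (value of joint any of cover_left, cover_right above 0.02 rad), for 0.1 s.
2. the cover stands at least 6 mm off on both sides (value of joint each of cover_left, cover_right above 0.06 rad), for 0.2 s.
At the end, for the whole second after the job is handed in: The cover stands at least 6 mm off on both sides (both joints above 0.06 rad), and the wedge stands upright (within 0.1 rad), released and at rest in its slot in the stand, its collar down on the block (within 4 mm) and its tip within 6 mm of the slot's centre line (all of step 2 and horizontal distance between wedge and stand below 0.006 m and z of wedge in the frame of stand below 0.012 m and angle between wedge's own z axis and vertical below 0.1 rad and linear speed of wedge below 0.02 m/s); the robot touches nothing.
It fails at once if the cover is cocked: one side is more than 4 mm (surely at 5 mm) ahead of the other (((value of joint cover_left above 0.05 rad and value of joint cover_right below 0.01 rad) or (value of joint cover_left above 0.06 rad and value of joint cover_right below 0.02 rad) or (value of joint cover_left above 0.07 rad and value of joint cover_right below 0.03 rad) or (value of joint cover_left above 0.08 rad and value of joint cover_right below 0.04 rad) or (value of joint cover_left above 0.09 rad and value of joint cover_right below 0.05 rad) or (value of joint cover_left above 0.1 rad and value of joint cover_right below 0.06 rad)) or ((value of joint cover_right above 0.05 rad and value of joint cover_left below 0.01 rad) or (value of joint cover_right above 0.06 rad and value of joint cover_left below 0.02 rad) or (value of joint cover_right above 0.07 rad and value of joint cover_left below 0.03 rad) or (value of joint cover_right above 0.08 rad and value of joint cover_left below 0.04 rad) or (value of joint cover_right above 0.09 rad and value of joint cover_left below 0.05 rad) or (value of joint cover_right above 0.1 rad and value of joint cover_left below 0.06 rad))).
It fails at once if the wedge is forced: it presses on the pump with more than 50 N (contact force between wedge and pump above 50 N).
It fails at once if the robot itself touches the pump with more than 3 N (contact force between any of the fingers, the arm and pump above 3 N).
It fails at once if the screw dish, the amber bottle or the vial box is moved by more than 15 mm (distance of any of screw_dish, amber_bottle, vial_box from where it was at the start of the episode above 0.015 m).
It also fails if it takes over 67 s, if anything falls off the work surface, if the arm or the gripper's body presses on something with over 40 N, if the wrist force passes 120 N, or if a joint passes its speed limit or range.

ROBOT

A 7-joint arm with a two-finger parallel gripper is mounted at the origin on the work surface. World frame = base frame: x ahead of the robot, y to its left, z up, the work surface at z = 0. Lengths are in m, angles in degrees, forces in N, time in s.
With the tool pointing down it reaches from about 0.4 to 0.9 m from the base axis. Payload 5.6 kg.
Tool frame: the origin (TCP) lies at the very end of the fingers, on their centre line; the grasp point (between the pads) lies 19 mm behind it; x points along the fingers, y is the direction in which the jaws open and shut, and the axes are right-handed (so a half turn about x gives the same grasp; the last joint's range is limited). The gripper opens to 92 mm and grips with 3 to 60 N. Pads are 20 mm wide; open, the fingers measure 128 mm over their backs; the gripper's body (75 mm by 189 mm) begins 69 mm behind the grasp point.
Start: joints at [69.156, 26.786, -0.665, 91.828, 0.344, 61.387, -3.226], TCP at [0.205, -0.617, 0.215] pointing down, gripper open.
Joint ranges: [-144.91, 144.91], [-17.63, 115.5], [-89.93, 88.59], [15.96, 139.68], [-74.01, 254.01], [8.47, 105.57], [-167.45, 167.45]. Speed limits (degrees/s): [147.25, 147.25, 180, 180, 180, 180, 180].

INTERFACE

Orientations are given as a 3x3 rotation matrix whose columns are the frame's x, y, z axes.
In Python, from bench import * gives the robot as it stands. The module is installed in compiled form; this text tells all that it offers.
- The arm moves only by the tool play_rows, never from a script. Its arguments are lists of equal length, an entry for each row: "gripper": the closure, from 0 (fully open) to 1 (shut); "dp": the shift along the tool's x, y, z in cm, a list of three; "turn": the turn about the tool's x in degrees. In form: {"gripper": [gripper, ...], "dp": [[tx, ty, tz], ...], "turn": [turn, ...]}. A call has 1 to 8 rows; each row is the pose to reach, as a shift and turn from the pose measured when the call began, along the tool's axes at that moment; what a row does not reach only later rows make up. A row lasts 1/12 s, in which the tool goes at most 41.7 mm and 7.16 degrees, less where a joint would pass 70% of its speed; a pose out of reach is approached as far as the arm can. A call with a gripper value outside its range is refused whole. The fingers move at their own pace and stop on an object; "squeeze" is the grip in N (left out, the last holds). Time passes only in rows, so rows that repeat a pose let the fingers close. It gives the time, the measured TCP pose, the force and the opening at its end, in the units of the state.
- state(): the state, without advancing time (a new reading comes with each control period).
- capture(name): name is "side" or "top"; returns the picture (400x640x3 uint8, blue, green, red); there is no depth.
- calibration(name): a dict with "fx", "fy", "cx", "cy" (pixels), "rvec" (rotation vector, rad) and "tvec" (3), from world to camera coordinates, as OpenCV has them. Camera axes: x right, y down, z forward; pixel columns grow to the right and rows downward; lengths in m; the calibration is good to about 2 mm. A picture is of the moment at which its call begins. calibration takes no time and is no camera call.
- job_done(): hands the job in, once; it reports no verdict.
The state is a dict: "time": time; "joints": joint angles; "qd": joint speeds; "joint_torque": joint torques, N m; "eef_pos": TCP position; "ee_rot": TCP orientation; "wrist_force": force on the tool from outside, world axes, zero at the start; "moment": the same for the moment, N m; "gripper_width": opening from 0.0 (shut) to 1.0 (fully open).
Only numpy, scipy, OpenCV 4.12 (cv2) and the standard library are available. Lean on these libraries where they do the work, as an engineer would, in place of code of your own. Each camera call takes 0.05 s, during which the arm holds its last target. There are 200 camera calls.

## Working session

There is one attempt and no reset: what is moved stays moved. The work goes in short steps, Python scripts to look and compute and a tool call to move; the robot and the scene stay as the last step left them, time stands still between calls to the robot, and variables do not carry over. Pictures are saved under pics/ and viewed, about 8 in all and at most 12, crops included, and the job is handed in when it is done.

Besides the shell and the picture viewer there is one more tool, called after ">>>" by a JSON object that holds its "fn" and its "kwargs". play_rows: Moves the arm, as the interface text tells. Its arguments: {"type":"object","properties":{"gripper":{"type":"array"},"dp":{"type":"array"},"turn":{"type":"array"},"squeeze":{"type":"number"}},"required":["gripper","dp","turn"]}

```bash
mkdir -p pics
python3 - <<'E'
from bench import *
import cv2, json
s=state(); print(s)
for n in("side","top"):
    im=capture(n); cv2.imwrite(f"pics/{n}0.png",im); c=calibration(n); print(n,c)
E
```

```text
{'time': 0.0, 'joints': array([69.15595319, 26.83660695, -0.66390173, 91.8801432 ,  0.34496975,
       61.38615451, -3.22672823]), 'qd': array([-0.01902471,  0.0722868 ,  0.01667493, -0.11888275,  0.05275254,
        0.04945722,  0.10036434]), 'joint_torque': array([-8.37951234e-05, -5.20577931e+01, -1.22831971e-02, -2.43748748e+01,
       -5.66605863e-02,  1.73260941e-02,  1.85603344e-04]), 'eef_pos': array([ 0.20469668, -0.61631925,  0.21363909]), 'ee_rot': array([[-6.94500413e-04,  3.15242015e-01, -9.49011059e-01],
       [ 1.61955310e-03, -9.49009688e-01, -3.15242745e-01],
       [-9.99998447e-01, -1.75591002e-03,  1.48536437e-04]]), 'wrist_force': array([-0.36591294, -0.71800188,  0.23080361]), 'moment': array([ 0.01982406, -0.02248614, -0.00123967]), 'gripper_width': 1.0029753953972882}
side {'fx': 392.90227617833744, 'fy': 392.90227617833744, 'cx': 323.1991738974481, 'cy': 195.94713915459346, 'rvec': array([ 0.88044628, -2.50482932,  1.05917532]), 'tvec': array([0.44280972, 0.2677798 , 0.94936511])}
top {'fx': 473.2999540319035, 'fy': 473.2999540319035, 'cx': 321.06890199475185, 'cy': 206.9098919442263, 'rvec': array([ 2.15640247, -2.19938895,  0.09489142]), 'tvec': array([0.04260018, 0.57267834, 1.39469271])}
```

View pics/side0.png

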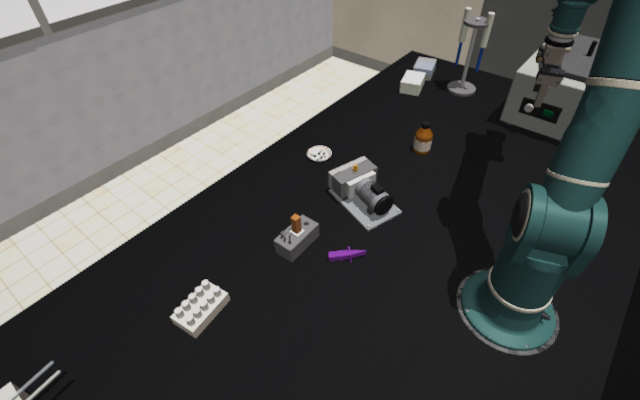

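View pics/top0.png

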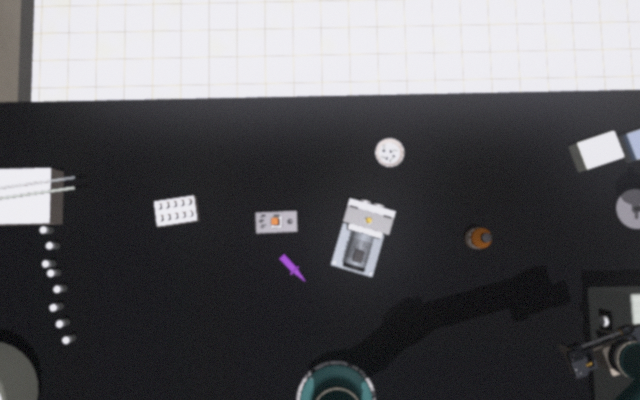

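Side view: white wedge (wooden handle) in the stand at (296,224), purple look-alike lying at (347,255), pump at (362,190), dish (319,153), bottle (423,140), box (200,307). Top view: wedge at (276,222), purple one at (292,268), pump head at (370,215). The candidates are the orange-handled white wedge in the stand and the purple one; I choose the one in the stand and check it in a crop.

```bash
cat > h.py <<'E'
from bench import *
import cv2, numpy as np
def cam(n):
    c=calibration(n); K=np.array([[c['fx'],0,c['cx']],[0,c['fy'],c['cy']],[0,0,1.]])
    R=cv2.Rodrigues(np.array(c['rvec']))[0]; return K,R,np.array(c['tvec'])
def px2w(n,uv,z):
    K,R,t=cam(n); C=-R.T@t
    d=R.T@np.linalg.solve(K,np.array([uv[0],uv[1],1.])); return C+d*(z-C[2])/d[2]
def proj(n,P):
    K,R,t=cam(n); q=(R@np.atleast_2d(P).T).T+t; q=q@K.T; return q[:,:2]/q[:,2:]
def tri(uv_s,uv_t):
    Ks,Rs,ts=cam('side');Kt,Rt,tt=cam('top')
    X=cv2.triangulatePoints(Ks@np.c_[Rs,ts],Kt@np.c_[Rt,tt],np.float64(uv_s),np.float64(uv_t)); return X[:3,0]/X[3,0]
E
python3 - <<'E'
from h import *
t=cv2.imread('pics/top0.png'); s=cv2.imread('pics/side0.png')
a=cv2.resize(t[190:290,245:405],None,fx=5,fy=5,interpolation=cv2.INTER_CUBIC)
cv2.imwrite('pics/ct.png',a)
b=cv2.resize(s[150:265,265:410],None,fx=5,fy=5,interpolation=cv2.INTER_CUBIC)
cv2.imwrite('pics/cs.png',b)
E
```

```text
(no output)
```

View pics/ct.png

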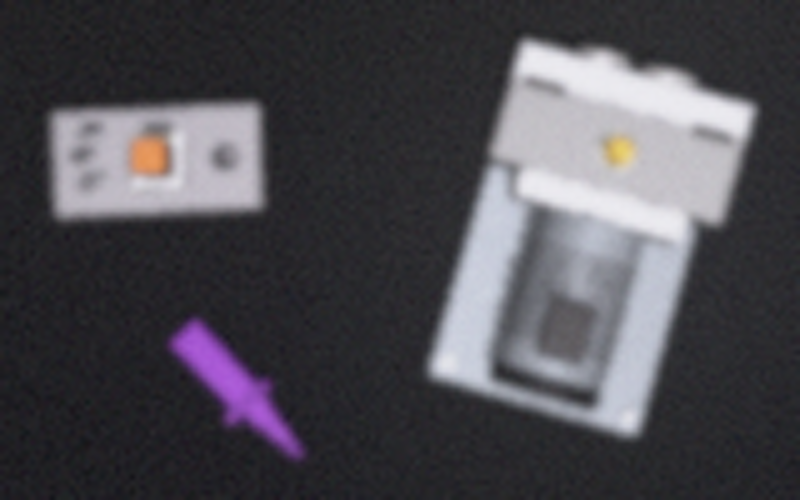

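View pics/cs.png

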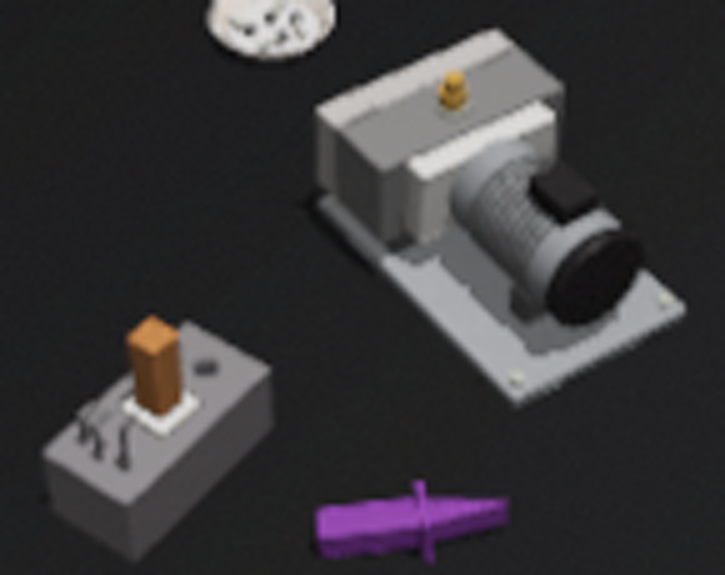

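The crops show the chosen white wedge with its wooden handle at top-crop (150,155), and the pry slots as dark dashes at about (545,86) and (712,135), with the port at (620,150).

Run:
```python
from h import *
np.set_printoptions(precision=4,suppress=True)
T=lambda u,v:(245+(u+.5)/5-.5,190+(v+.5)/5-.5)
S=lambda u,v:(265+(u+.5)/5-.5,150+(v+.5)/5-.5)
def show(tag,n,f,pts,z):
    for p in pts: print(tag,n,p,px2w(n,f(*p),z)[:2])
show('head','top',T,[(522,38),(756,105),(722,225),(492,163)],.09)
show('slots','top',T,[(545,86),(712,135)],.09)
show('port top','top',T,[(620,150)],.114)
show('head','side',S,[(317,108),(500,28),(383,168),(563,90)],.09)
show('seam','side',S,[(345,128),(522,45)],.09)
show('port','side',S,[(455,75)],.114)
show('stand','top',T,[(48,108),(260,102),(265,210),(55,218)],.05)
show('stand','side',S,[(45,453),(188,322),(272,370),(130,500)],.05)
show('handle','top',T,[(150,155)],.11); show('handle','side',S,[(154,337)],.11)
print('handle tri',tri(S(154,337),T(150,155)))
show('hole','top',T,[(224,157)],.05);show('hole','side',S,[(205,367)],.05)
# dark spots centroid for slots
im=cv2.cvtColor(cv2.imread('pics/top0.png'),cv2.COLOR_BGR2GRAY)
print(im[203:212,348:360]); print(im[212:221,380:394])
```

```text
head top (522, 38) [ 0.5941 -0.0491]
head top (756, 105) [ 0.553  -0.1819]
head top (722, 225) [ 0.4849 -0.1603]
head top (492, 163) [ 0.5228 -0.0303]
slots top (545, 86) [ 0.5663 -0.0616]
slots top (712, 135) [ 0.5363 -0.1562]
port top top (620, 150) [ 0.5274 -0.101 ]
head side (317, 108) [ 0.5904 -0.0486]
head side (500, 28) [ 0.548  -0.1808]
head side (383, 168) [ 0.5258 -0.0299]
head side (563, 90) [ 0.4825 -0.1539]
seam side (345, 128) [ 0.5655 -0.0444]
seam side (522, 45) [ 0.5272 -0.175 ]
port side (455, 75) [ 0.5264 -0.1009]
stand top (48, 108) [0.5624 0.2283]
stand top (260, 102) [0.5635 0.1035]
stand top (265, 210) [0.4999 0.1016]
stand top (55, 218) [0.4977 0.2247]
stand side (45, 453) [0.5566 0.2268]
stand side (188, 322) [0.5605 0.1069]
stand side (272, 370) [0.4993 0.1057]
stand side (130, 500) [0.4992 0.222 ]
handle top (150, 155) [0.53   0.1628]
handle side (154, 337) [0.5266 0.1668]
handle tri [0.5303 0.1633 0.1046]
hole top (224, 157) [0.5315 0.1252]
hole side (205, 367) [0.5301 0.127 ]
[[179 219 229 231 234 233 234 233 234 233 233 234]
 [184 210 217 217 221 227 228
[... 211 characters left out ...]
0 163 189 209]
 [186 188 190 190 186 185 182 176 173 175 185 195]
 [189 191 189 189 191 190 190 190 189 190 188 190]
 [190 191 193 192 190 192 193 192 194 192 192 194]]
[[233 233 234 235 234 234 234 235 234 235 233 233 228 223]
 [228 231 231 230 230 230 232 232 233 233 233 233 233 227]
 [218 221 221 214 207 210 217 222 227 229 231 233 232 224]
 [201 203 201 186 171 170 178 191 201 214 222 226 227 219]
 [194 193 189 173 150 142 146 151 160 170 189 207 218 203]
 [190 194 191 176 169 157 151 146 141 142 154 178 193 177]
 [192 194 195 190 186 181 176 168 164 156 153 167 172 152]
 [192 196 195 194 192 190 190 184 183 180 177 174 168 134]
 [196 191 195 193 192 193 193 191 191 190 189 181 160 114]]
```

>>> {"fn": "play_rows", "kwargs": {"gripper": [0,0,0,0,0,0,0,0], "dp": [[0,-2.7,-2.3],[0,-5.4,-4.6],[0,-8.1,-7],[0,-10.8,-9.3],[0,-13.5,-11.7],[0,-16.2,-14],[0,-18.9,-16.3],[0,-21.6,-18.6]], "turn": [-3,-6,-9,-12,-15,-18,-21,-24], "squeeze": 25}}

```text
time: 0.77
eef_pos: [0.3133, -0.3509, 0.2139]
ee_rot: [[-0.001, 0.676, -0.737], [0.002, -0.737, -0.676], [-1.0, -0.002, -0.0]]
wrist_force: [0.7, 0.1, 0.5]
gripper_width: 0.999
```

```bash
cat >> h.py <<'E'
def go(p,ang,rows=None):
    s=state(); R=np.array(s['ee_rot']); d=R.T@(np.array(p)-s['eef_pos'])*100
    a=np.degrees(np.arctan2(R[1,1],R[0,1])); t=-((ang-a+180)%360-180)
    print('t',round(s['time'],2),'pos',np.round(s['eef_pos'],4),'ang',round(a,2),'F',np.round(s['wrist_force'],1),'w',round(s['gripper_width'],3))
    print('  dp',np.round(d,2),'turn',round(t,2),'mm tilt',np.round(R[:2,0],4))
E
python3 -c "
from h import *
go([.53,.1635,.215],1); print(state()['joints'])"
```

```text
t 0.77 pos [ 0.3133 -0.3509  0.2139] ang -47.48 F [0.7 0.1 0.5] w 0.999
  dp [-5.000e-02 -2.327e+01 -5.074e+01] turn -48.48 mm tilt [-0.001   0.0016]
[ 55.48577128  10.28361462 -12.54167152 115.48156562   2.69171149
  54.60922569  -5.90665693]
```

>>> {"fn": "play_rows", "kwargs": {"gripper": [0,0,0,0,0,0,0,0], "dp": [[0,-1.5,-3.2],[0,-3,-6.4],[0,-4.5,-9.6],[0,-6,-12.8],[0,-7.5,-16],[0,-9,-19.2],[0,-10.5,-22.4],[0,-11.7,-25.5]], "turn": [-3,-6,-9,-12,-15,-18,-21,-24]}}

```text
time: 1.43
eef_pos: [0.4221, -0.0903, 0.2142]
ee_rot: [[-0.001, 0.918, -0.396], [0.001, -0.396, -0.918], [-1.0, -0.002, -0.001]]
wrist_force: [0.1, -0.8, -1.0]
gripper_width: 0.998
```

```bash
python3 -c "
from h import *
go([.53,.1635,.16],1)"
```

```text
t 1.43 pos [ 0.4221 -0.0903  0.2142] ang -23.31 F [ 0.1 -0.8 -1. ] w 0.998
  dp [  5.44  -0.12 -27.58] turn -24.31 mm tilt [-0.0012  0.0013]
```

>>> {"fn": "play_rows", "kwargs": {"gripper": [0,0,0,0,0,0,0,0], "dp": [[0,0,-3.9],[0,0,-7.8],[0,0,-11.7],[0,0,-15.6],[1.4,0,-19.5],[2.8,0,-23.4],[4.2,-0.1,-27],[5.4,-0.1,-27.6]], "turn": [-3,-6,-9,-12,-15,-18,-21,-24.3]}}

```text
time: 2.1
eef_pos: [0.5308, 0.1706, 0.1596]
ee_rot: [[-0.001, 1.0, 0.026], [0.006, 0.026, -1.0], [-1.0, -0.001, -0.006]]
wrist_force: [-0.7, 0.7, 0.4]
gripper_width: 1.002
```

Run:
```python
from h import *
go([.53,.1635,.062],1)
s=capture('side')
uv=proj('side',[[.53,.1635,.11],list(state()['eef_pos'])]);print(uv)
cv2.imwrite('pics/s1.png',cv2.resize(s[130:270,230:390],None,fx=4,fy=4,interpolation=cv2.INTER_CUBIC))
```

```text
t 2.1 pos [0.5308 0.1706 0.1596] ang 1.52 F [-0.7  0.7  0.4] w 1.002
  dp [ 9.76 -0.09  0.77] turn 0.52 mm tilt [-0.0007  0.0061]
[[295.29284491 215.6960918 ]
 [293.032016   204.16996788]]
```

View pics/s1.png

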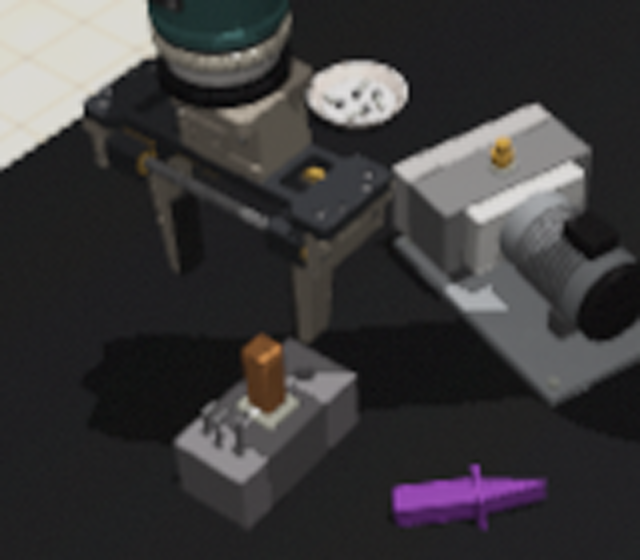

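The picture shows the open fingers straddling the white wedge along x, with the hex keys and the stand clear of them.

>>> {"fn": "play_rows", "kwargs": {"gripper": [0,0,0,0,0,0,0,0], "dp": [[0,-0.1,0.77],[0,-0.1,0.77],[2,-0.1,0.77],[4,-0.1,0.77],[6,-0.1,0.77],[8,-0.1,0.77],[9.3,-0.1,0.77],[9.8,-0.1,0.77]], "turn": [0.5,0.5,0.5,0.5,0.5,0.5,0.5,0.5]}}

```text
time: 2.82
eef_pos: [0.5271, 0.1586, 0.058]
ee_rot: [[-0.007, 1.0, 0.017], [0.002, 0.017, -1.0], [-1.0, -0.007, -0.002]]
wrist_force: [0.4, -0.1, 1.0]
gripper_width: 1.002
```

>>> {"fn": "play_rows", "kwargs": {"gripper": [0.4,0.7,1,1,1,1,1,1], "dp": [[0,0,0],[0,0,0],[0,0,0],[0,0,0],[0,0,0],[0,0,0],[0,0,0],[0,0,0]], "turn": [0,0,0,0,0,0,0,0], "squeeze": 25}}

```text
time: 3.48
eef_pos: [0.5272, 0.1587, 0.0582]
ee_rot: [[-0.007, 1.0, 0.017], [0.002, 0.017, -1.0], [-1.0, -0.007, -0.002]]
wrist_force: [-0.3, -0.0, -0.0]
gripper_width: 0.443
```

```bash
python3 -c "
from h import *
go([.53,.1635,.062],1);print(state()['moment'])"
```

```text
t 3.48 pos [0.5272 0.1587 0.0582] ang 0.97 F [-0.3 -0.  -0. ] w 0.443
  dp [-0.38  0.29 -0.48] turn -0.03 mm tilt [-0.0067  0.0022]
[-0.05092101 -0.10403667 -0.02778782]
```

>>> {"fn": "play_rows", "kwargs": {"gripper": [0.5,0.5,0.5,0.6,1,1,1,1], "dp": [[-0.3,0.3,-0.48],[-0.3,0.3,-0.48],[-0.3,0.3,-0.48],[-0.3,0.3,-0.48],[-0.3,0.3,-0.48],[-0.3,0.3,-0.48],[-0.3,0.3,-0.48],[-0.3,0.3,-0.48]], "turn": [0,0,0,0,0,0,0,0], "squeeze": 25}}

```text
time: 4.15
eef_pos: [0.53, 0.1635, 0.0611]
ee_rot: [[-0.007, 1.0, 0.017], [0.002, 0.017, -1.0], [-1.0, -0.007, -0.002]]
wrist_force: [0.4, -0.6, 0.2]
gripper_width: 0.214
```

>>> {"fn": "play_rows", "kwargs": {"gripper": [1,1,1,1], "dp": [[0,0,0],[0,0,0],[0,0,0],[0,0,0]], "turn": [0,0,0,0], "squeeze": 40}}

```text
time: 4.48
eef_pos: [0.53, 0.1634, 0.0611]
ee_rot: [[-0.007, 1.0, 0.017], [0.002, 0.017, -1.0], [-1.0, -0.007, -0.002]]
wrist_force: [0.6, 0.1, 0.4]
gripper_width: 0.215
```

```bash
python3 -c "
from h import *
go([.53,.1635,.061],1);print(state()['moment'])"
```

```text
t 4.48 pos [0.53   0.1634 0.0611] ang 0.96 F [0.6 0.1 0.4] w 0.215
  dp [ 0.01 -0.   -0.01] turn -0.04 mm tilt [-0.007  0.002]
[-0.0046574  -0.07051818  0.03733429]
```

>>> {"fn": "play_rows", "kwargs": {"gripper": [1,1,1,1,1,1,1,1], "dp": [[-1,0,0],[-2.5,0,0],[-4.5,0,0],[-6.5,0,0],[-8.5,0,0],[-10.5,0,0],[-12,0,0],[-13,0,0]], "turn": [0,0,0,0,0,0,0,0], "squeeze": 40}}

```text
time: 5.15
eef_pos: [0.5315, 0.1635, 0.1935]
ee_rot: [[-0.005, 1.0, 0.017], [0.003, 0.017, -1.0], [-1.0, -0.004, -0.003]]
wrist_force: [0.1, -0.5, -0.7]
gripper_width: 0.212
```

```bash
cat >> h.py <<'E'
YAW=np.radians(-17.4); X=np.array([np.cos(YAW),np.sin(YAW),0]); Y=np.array([-np.sin(YAW),np.cos(YAW),0]); Z=np.array([0,0,1.])
SP=.559; QL=.1109; QR=.0109; LT=.0531
def tip():
    s=state(); t=np.array(s['eef_pos'])+LT*np.array(s['ee_rot'])[:,0]
    return np.array([t@X-SP,t@Y,t[2]])
def gotip(p,q,z):
    s=state(); tw=(SP+p)*X+q*Y+z*Z-LT*np.array(s['ee_rot'])[:,0]
    go(tw,np.degrees(YAW)); print('  tip p,q,z mm',np.round(tip()*1000,2),'Fpump',np.round([np.dot(s['wrist_force'],a) for a in (X,Y,Z)],1))
E
python3 -c "
from h import *
gotip(0,QL,.125)"
```

```text
t 5.15 pos [0.5315 0.1635 0.1935] ang 0.97 F [ 0.1 -0.5 -0.7] w 0.212
  dp [ 1.47  3.16 22.56] turn 18.37 mm tilt [-0.0045  0.0025]
  tip p,q,z mm [-101.03  315.    140.4 ] Fpump [ 0.3 -0.5 -0.7]
```

>>> {"fn": "play_rows", "kwargs": {"gripper": [1,1,1,1,1,1,1,1], "dp": [[0,0.4,2],[0,0.9,5.5],[0,1.4,9],[0,1.9,12.5],[0,2.4,16],[0,2.8,19],[0,3.1,21.5],[0,3.2,22.6]], "turn": [3,6,9,12,15,17,18.4,18.4]}}

```text
time: 5.82
eef_pos: [0.5672, -0.0666, 0.1926]
ee_rot: [[-0.005, 0.952, -0.305], [0.001, -0.305, -0.952], [-1.0, -0.005, 0.001]]
wrist_force: [-0.5, 0.7, -1.5]
gripper_width: 0.215
```

>>> {"fn": "play_rows", "kwargs": {"gripper": [1,1,1], "dp": [[0,0,0],[0,0,0],[0,0,0]], "turn": [0,0,0]}}

```text
time: 6.07
eef_pos: [0.5669, -0.0645, 0.1926]
ee_rot: [[-0.005, 0.953, -0.303], [0.002, -0.303, -0.953], [-1.0, -0.006, -0.0]]
wrist_force: [-1.3, 1.0, -0.7]
gripper_width: 0.218
```

```bash
python3 -c "
from h import *
gotip(0,QL,.098)"
```

```text
t 6.07 pos [ 0.5669 -0.0645  0.1926] ang -17.62 F [-1.3  1.  -0.7] w 0.218
  dp [ 4.15 -0.07 -0.29] turn -0.22 mm tilt [-0.0055  0.002 ]
  tip p,q,z mm [  0.95 107.99 139.49] Fpump [-1.5  0.6 -0.7]
```

>>> {"fn": "play_rows", "kwargs": {"gripper": [1,1,1,1,1,1], "dp": [[1,-0.05,-0.3],[2,-0.05,-0.3],[3,-0.05,-0.3],[3.8,-0.05,-0.3],[4.1,-0.05,-0.3],[4.1,-0.05,-0.3]], "turn": [-0.2,-0.2,-0.2,-0.2,-0.2,-0.2]}}

```text
time: 6.57
eef_pos: [0.5663, -0.0611, 0.1501]
ee_rot: [[-0.008, 0.954, -0.299], [0.003, -0.299, -0.954], [-1.0, -0.008, -0.0]]
wrist_force: [-0.5, 0.1, -0.8]
gripper_width: 0.213
```

Run:
```python
from h import *
gotip(0,QL,.098)
s=capture('side'); t=capture('top')
P=tip(); w=(SP+P[0])*X+P[1]*Y+P[2]*Z
print('tip px side',proj('side',w),'top',proj('top',w),'slot seat pred',proj('side',[SP*X+(QL+d)*Y+.09*Z for d in(-.012,.012,.018)]))
a=cv2.resize(s[145:215,315:385],None,fx=8,fy=8,interpolation=cv2.INTER_CUBIC)
b=cv2.resize(t[190:240,335:405],None,fx=8,fy=8,interpolation=cv2.INTER_CUBIC)[:,:]
cv2.imwrite('pics/s2.png',a); cv2.imwrite('pics/t2.png',b)
```

```text
t 6.57 pos [ 0.5663 -0.0611  0.1501] ang -17.4 F [-0.5  0.1 -0.8] w 0.213
  dp [-0.1   0.08  0.01] turn 0.0 mm tilt [-0.008   0.0025]
  tip p,q,z mm [ -0.81 110.99  97.01] Fpump [-0.5 -0.  -0.8]
tip px side [[336.68694595 170.02734443]] top [[353.65031054 206.32197994]] slot seat pred [[340.0450228  170.71091945]
 [333.51285682 173.64726718]
 [331.86381672 174.38854582]]
```

View pics/s2.png

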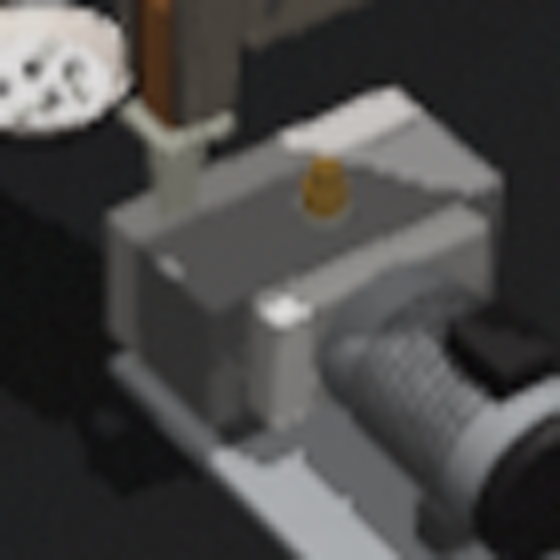

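The wedge is held upright with its tip just over the left slot (crop (178,212)), the port at (325,185). The seam there needs a sub-pixel measurement, so I take averaged intensity profiles across it from the first pictures.

Run:
```python
from h import *
from scipy.ndimage import map_coordinates as mc
for n in('top','side'):
    im=cv2.imread(f'pics/{n}0.png').astype(float)
    ps=np.arange(-.02,.034,.001)
    print(n)
    for name,qs in(('left.end',np.arange(.0609+.063,.0609+.067,.001)),('L slot',np.arange(QL-.009,QL+.0091,.002)),('mid',np.r_[np.arange(.0609-.034,.0609-.018,.002),np.arange(.0609+.018,.0609+.034,.002)]),('R slot',np.arange(QR-.009,QR+.0091,.002))):
        prof=np.zeros(len(ps))
        for q in qs:
            uv=proj(n,[(SP+p)*X+q*Y+.09*Z for p in ps]); prof+=mc(im.mean(2),[uv[:,1],uv[:,0]],order=1)/len(qs)
        print(name,' '.join(f'{int(round(v))}' for v in prof))
```

```text
top
left.end 177 176 176 175 175 175 175 175 174 174 173 172 171 170 169 168 168 169 170 174 177 182 190 198 205 209 213 216 218 220 219 218 217 216 215 214 212 206 200 190 175 158 139 118 96 78 65 53 46 45 44 45 45 45 45
L slot 195 194 194 194 193 193 193 193 193 192 192 191 189 186 182 177 170 163 156 152 153 159 169 182 196 209 219 225 230 233 234 235 235 235 234 233 231 227 221 210 195 177 156 133 111 90 73 60 51 46 43 43 44 45 46
mid 195 195 195 195 195 195 195 195 195 194 194 194 194 194 194 194 195 197 200 204 210 216 221 225 229 231 233 234 235 235 236 236 235 235 235 234 233 231 228 224 219 212 203 195 185 175 163 149 134 117 100 84 70 60 53
R slot 195 195 195 195 195 195 195 195 194 194 193 192 190 187 182 175 168 160 153 149 151 157 168 181 195 208 218 225 229 232 233 234 235 235 234 233 231 228 221 211 196 177 156 133 111 91 74 61 53 49 47 46 47 47 47
side
left.end 138 137 137 137 138 138 137 137 137 137 136 135 133 133 135 139 145 152 159 166 174 180 183 186 189 191 193 194 193 193 192 193 193 191 187 183 177 169 156 135 111 87 64 47 37 33 31 31 31 31 31 31 31 32 32
L slot 141 141 141 141 141 141 141 141 141 140 140 139 137 134 132 131 133 137 144 152 160 169 177 183 188 191 193 193 194 194 194 194 194 193 190 186 180 172 160 145 126 105 83 63 48 39 34 32 31 31 31 31 31 31 31
mid 140 140 140 141 141 140 140 140 140 139 139 140 140 142 144 147 152 157 164 170 176 181 186 189 191 193 194 194 194 195 195 194 194 193 190 185 179 170 157 141 120 98 76 58 45 36 33 31 31 31 31 31 31 31 31
R slot 140 140 140 140 140 140 140 140 140 139 138 137 135 133 131 132 135 141 149 158 167 175 182 186 190 192 193 194 194 194 194 194 194 193 190 186 179 171 160 146 128 107 86 66 51 40 35 32 31 31 31 31 31 31 31
```

Run:
```python
from h import *
c,s=np.cos(np.radians(1)),np.sin(np.radians(1))
for n in('top','side'):
    im=cv2.imread(f'pics/{n}0.png').astype(float); b,g,r=im[...,0],im[...,1],im[...,2]
    u0,v0=proj(n,[.53,.1634,.09])[0].astype(int)
    w=np.zeros(im.shape[:2]); sl=np.s_[v0-25:v0+25,u0-18:u0+18]; w[sl]=np.clip((r-b-25)/100,0,1)[sl]; w[w<.15]=0
    W=(w>0.45).astype(float); yy,xx=np.mgrid[:400,:640]
    pts=[[.53+c*a-s*d,.1634+s*a+c*d,z] for a in(-.01,.01) for d in(-.01,.01) for z in(.055,.11)]
    hull=cv2.convexHull((proj(n,pts)*16).round().astype(np.int32))
    big=np.zeros((6400,10240),np.uint8); cv2.fillConvexPoly(big,hull+8,1)
    m=cv2.resize(big.astype(np.float32),(640,400),interpolation=cv2.INTER_AREA)
    f=lambda q:((q*xx).sum()/q.sum(),(q*yy).sum()/q.sum(),q.sum())
    print(n,'seen',np.round(f(W),2),'pred',np.round(f(m),2))
```

```text
top seen [274.26 220.86  43.  ] pred [275.26 221.12  70.18]
side seen [295.2  217.33  51.  ] pred [296.06 222.61 191.58]
```

```bash
sed -i 's/SP=.559;/SP=.5596;/' h.py; python3 -c "
from h import *
gotip(0,QL,.0915)"
```

```text
t 6.67 pos [ 0.5672 -0.0613  0.1515] ang -17.42 F [ 0.  -0.1 -1. ] w 0.215
  dp [0.69 0.04 0.02] turn -0.02 mm tilt [-0.0056  0.0022]
  tip p,q,z mm [ -0.33 111.13  98.36] Fpump [ 0.  -0.1 -1. ]
```

>>> {"fn": "play_rows", "kwargs": {"gripper": [1,1,1,1,1,1,1,1], "dp": [[0.2,0.04,0],[0.4,0.04,0],[0.6,0.04,0],[0.7,0.04,0],[0.8,0.04,0],[0.9,0.04,0],[1.0,0.04,0],[1.0,0.04,0]], "turn": [0,0,0,0,0,0,0,0]}}

```text
time: 7.33
eef_pos: [0.5674, -0.0614, 0.1413]
ee_rot: [[-0.006, 0.954, -0.299], [0.002, -0.299, -0.954], [-1.0, -0.006, -0.0]]
wrist_force: [0.5, -0.2, -1.4]
gripper_width: 0.217
```

```bash
python3 -c "
from h import *
gotip(0,QL,.085)"
```

```text
t 7.33 pos [ 0.5674 -0.0614  0.1413] ang -17.42 F [ 0.5 -0.2 -1.4] w 0.217
  dp [0.32 0.01 0.02] turn -0.02 mm tilt [-0.0059  0.0022]
  tip p,q,z mm [-1.1000e-01  1.1108e+02  8.8190e+01] Fpump [ 0.5 -0.1 -1.4]
```

>>> {"fn": "play_rows", "kwargs": {"gripper": [1,1,1,1,1], "dp": [[0.1,0.0,0],[0.2,0.0,0],[0.3,0.0,0],[0.4,0.0,0],[0.4,0.0,0]], "turn": [0,0,0,0,0]}}

```text
time: 7.75
eef_pos: [0.5675, -0.0615, 0.1372]
ee_rot: [[-0.006, 0.954, -0.299], [0.002, -0.299, -0.954], [-1.0, -0.006, -0.0]]
wrist_force: [-0.1, 0.4, -1.0]
gripper_width: 0.212
```

```bash
python3 -c "
from h import *
gotip(0,QL,.085)"
```

```text
t 7.75 pos [ 0.5675 -0.0615  0.1372] ang -17.42 F [-0.1  0.4 -1. ] w 0.212
  dp [-0.09 -0.    0.02] turn -0.02 mm tilt [-0.0056  0.0022]
  tip p,q,z mm [3.0000e-02 1.1109e+02 8.4080e+01] Fpump [-0.2  0.3 -1. ]
```

>>> {"fn": "play_rows", "kwargs": {"gripper": [1,1,1], "dp": [[0.1,0.0,0],[0.2,0.0,0],[0.2,0.0,0]], "turn": [0,0,0]}}

```text
time: 8.0
eef_pos: [0.5677, -0.0614, 0.1354]
ee_rot: [[-0.005, 0.954, -0.299], [0.002, -0.299, -0.954], [-1.0, -0.006, -0.0]]
wrist_force: [-0.4, 0.2, 2.7]
gripper_width: 0.215
```

```bash
python3 -c "
from h import *
gotip(0,QL,.085)"
```

```text
t 8.0 pos [ 0.5677 -0.0614  0.1354] ang -17.42 F [-0.4  0.2  2.7] w 0.215
  dp [-0.27 -0.02  0.03] turn -0.02 mm tilt [-0.0052  0.0021]
  tip p,q,z mm [  0.21 111.23  82.32] Fpump [-0.5  0.   2.7]
```

>>> {"fn": "play_rows", "kwargs": {"gripper": [1,1,1,1,1], "dp": [[0.1,0.02,0],[0.2,0.03,0],[0.3,0.05,0],[0.4,0.07,0],[0.4,0.07,0]], "turn": [0,0,0,0,0]}}

```text
time: 8.42
eef_pos: [0.5684, -0.0612, 0.132]
ee_rot: [[-0.005, 0.954, -0.299], [0.002, -0.299, -0.954], [-1.0, -0.006, -0.0]]
wrist_force: [-1.7, 0.5, 6.6]
gripper_width: 0.215
```

```bash
python3 -c "
from h import *
gotip(0,QL,.076)"
```

```text
t 8.42 pos [ 0.5684 -0.0612  0.132 ] ang -17.41 F [-1.7  0.5  6.6] w 0.215
  dp [ 0.29 -0.07  0.07] turn -0.01 mm tilt [-0.0053  0.0022]
  tip p,q,z mm [  0.77 111.56  78.93] Fpump [-1.7 -0.1  6.6]
```

>>> {"fn": "play_rows", "kwargs": {"gripper": [1,1,1,1,1], "dp": [[0.1,0.02,-0.01],[0.2,0.04,-0.02],[0.3,0.06,-0.03],[0.3,0.06,-0.03],[0.3,0.06,-0.03]], "turn": [0,0,0,0,0]}}

```text
time: 8.83
eef_pos: [0.5689, -0.0609, 0.1296]
ee_rot: [[-0.006, 0.954, -0.299], [0.002, -0.299, -0.954], [-1.0, -0.006, -0.0]]
wrist_force: [-1.8, 0.8, 6.6]
gripper_width: 0.217
```

```bash
python3 -c "
from h import *
gotip(0,QL,.1)"
```

```text
t 8.83 pos [ 0.5689 -0.0609  0.1296] ang -17.4 F [-1.8  0.8  6.6] w 0.217
  dp [-2.35 -0.13  0.11] turn -0.0 mm tilt [-0.0056  0.0021]
  tip p,q,z mm [  1.12 112.04  76.49] Fpump [-1.9  0.3  6.6]
```

>>> {"fn": "play_rows", "kwargs": {"gripper": [1,1,1,1,1,1,1,1], "dp": [[-0.8,0,0],[-1.6,0,0],[-2.4,0,0],[-2.5,-0.03,2],[-2.5,-0.08,5],[-2.5,-0.1,8],[-2.4,-0.1,9.8],[-2.2,-0.1,10.1]], "turn": [0,0,0,0,0,0,0,0]}}

```text
time: 9.5
eef_pos: [0.5367, -0.1618, 0.1521]
ee_rot: [[-0.006, 0.952, -0.305], [-0.0, -0.305, -0.952], [-1.0, -0.005, 0.002]]
wrist_force: [-0.0, 0.5, -1.5]
gripper_width: 0.214
```

>>> {"fn": "play_rows", "kwargs": {"gripper": [1,1,1], "dp": [[0,0,0],[0,0,0],[0,0,0]], "turn": [0,0,0]}}

```text
time: 9.75
eef_pos: [0.5373, -0.1604, 0.1525]
ee_rot: [[-0.005, 0.953, -0.303], [0.0, -0.303, -0.953], [-1.0, -0.005, 0.001]]
wrist_force: [0.5, -0.8, -0.6]
gripper_width: 0.214
```

Run:
```python
from h import *
gotip(0.0002,QR,.088)
t=capture('side')
a=cv2.resize(t[145:215,315:385],None,fx=8,fy=8,interpolation=cv2.INTER_CUBIC)
cv2.imwrite('pics/s3.png',a)
```

```text
t 9.75 pos [ 0.5373 -0.1604  0.1525] ang -17.66 F [ 0.5 -0.8 -0.6] w 0.214
  dp [ 1.14 -0.06 -0.34] turn -0.26 mm tilt [-0.0049  0.0002]
  tip p,q,z mm [ 0.83  7.55 99.38] Fpump [ 0.7 -0.6 -0.6]
```

View pics/s3.png

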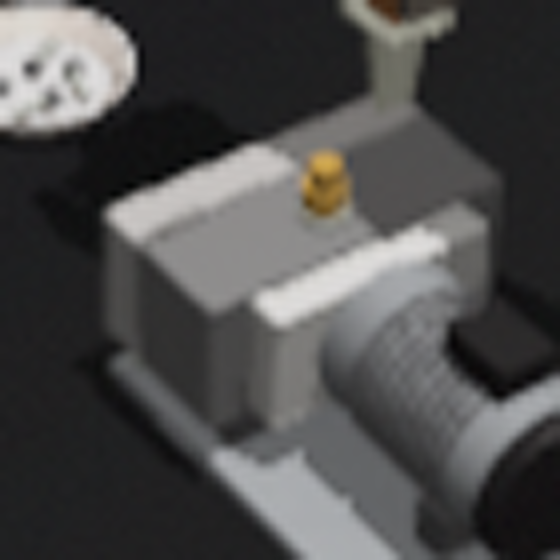

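The wedge tip is now over the right slot (crop ~(392,100)), and the left seam shows a dark gap near (215,195). I continue down.

>>> {"fn": "play_rows", "kwargs": {"gripper": [1,1,1,1,1,1,1,1], "dp": [[0.0,-0.06,-0.34],[0.1,-0.06,-0.34],[0.4,-0.06,-0.34],[0.7,-0.06,-0.34],[0.9,-0.06,-0.34],[1.0,-0.06,-0.34],[1.1,-0.06,-0.34],[1.1,-0.06,-0.34]], "turn": [-0.2,-0.2,-0.2,-0.2,-0.2,-0.2,-0.2,-0.2]}}

```text
time: 10.47
eef_pos: [0.5376, -0.1568, 0.1411]
ee_rot: [[-0.005, 0.954, -0.3], [0.0, -0.3, -0.954], [-1.0, -0.005, 0.001]]
wrist_force: [-0.2, 0.3, -0.5]
gripper_width: 0.216
```

```bash
python3 -c "
from h import *
gotip(0.0002,QR,.084)"
```

```text
t 10.47 pos [ 0.5376 -0.1568  0.1411] ang -17.44 F [-0.2  0.3 -0.5] w 0.216
  dp [0.4  0.02 0.02] turn -0.04 mm tilt [-0.0055  0.0004]
  tip p,q,z mm [-1.000e-02  1.110e+01  8.802e+01] Fpump [-0.2  0.2 -0.5]
```

>>> {"fn": "play_rows", "kwargs": {"gripper": [1,1,1,1,1,1], "dp": [[0.1,0.02,0.02],[0.2,0.02,0.02],[0.3,0.02,0.02],[0.4,0.02,0.02],[0.5,0.02,0.02],[0.5,0.02,0.02]], "turn": [0,0,0,0,0,0]}}

```text
time: 10.97
eef_pos: [0.5374, -0.157, 0.1359]
ee_rot: [[-0.006, 0.954, -0.3], [0.0, -0.3, -0.954], [-1.0, -0.006, 0.001]]
wrist_force: [-1.1, 0.2, -1.0]
gripper_width: 0.213
```

```bash
python3 -c "
from h import *
gotip(0.0002,QR,.080)"
```

```text
t 10.97 pos [ 0.5374 -0.157   0.1359] ang -17.44 F [-1.1  0.2 -1. ] w 0.213
  dp [ 0.28  0.04 -0.01] turn -0.04 mm tilt [-0.0062  0.0005]
  tip p,q,z mm [-0.18 10.82 82.75] Fpump [-1.1 -0.2 -1. ]
```

>>> {"fn": "play_rows", "kwargs": {"gripper": [1,1,1,1,1,1], "dp": [[0.1,0.03,0],[0.2,0.05,0],[0.3,0.07,0],[0.4,0.09,0],[0.5,0.11,0],[0.5,0.11,0]], "turn": [0,0,0,0,0,0]}}

```text
time: 11.47
eef_pos: [0.538, -0.157, 0.1312]
ee_rot: [[-0.007, 0.954, -0.3], [0.001, -0.3, -0.954], [-1.0, -0.007, 0.002]]
wrist_force: [-3.8, 0.9, 4.5]
gripper_width: 0.213
```

```bash
python3 -c "
from h import *
gotip(0.0002,QR,.080)"
```

```text
t 11.47 pos [ 0.538  -0.157   0.1312] ang -17.44 F [-3.8  0.9  4.5] w 0.213
  dp [-0.19 -0.02  0.01] turn -0.04 mm tilt [-0.0071  0.0006]
  tip p,q,z mm [ 0.4  10.97 78.07] Fpump [-3.9 -0.3  4.5]
```

>>> {"fn": "play_rows", "kwargs": {"gripper": [1,1,1,1,1,1], "dp": [[0.1,0.01,0],[0.2,0.03,0],[0.3,0.04,0],[0.4,0.06,0],[0.5,0.07,0],[0.5,0.07,0]], "turn": [0,0,0,0,0,0]}}

```text
time: 11.97
eef_pos: [0.5387, -0.1571, 0.1268]
ee_rot: [[-0.007, 0.954, -0.299], [0.0, -0.299, -0.954], [-1.0, -0.007, 0.002]]
wrist_force: [-2.7, 0.8, 5.2]
gripper_width: 0.215
```

```bash
python3 -c "
from h import *
gotip(0.0002,QR,.070)"
```

```text
t 11.97 pos [ 0.5387 -0.1571  0.1268] ang -17.43 F [-2.7  0.8  5.2] w 0.215
  dp [ 0.37 -0.08  0.02] turn -0.03 mm tilt [-0.0073  0.0003]
  tip p,q,z mm [ 1.04 11.07 73.66] Fpump [-2.8  0.   5.2]
```

>>> {"fn": "play_rows", "kwargs": {"gripper": [1,1,1,1,1], "dp": [[0.1,0.02,0],[0.2,0.04,0],[0.3,0.05,0],[0.4,0.07,0],[0.4,0.07,0]], "turn": [0,0,0,0,0]}}

```text
time: 12.38
eef_pos: [0.5392, -0.1572, 0.1233]
ee_rot: [[-0.008, 0.954, -0.299], [0.0, -0.299, -0.954], [-1.0, -0.007, 0.002]]
wrist_force: [-3.8, 1.2, 6.4]
gripper_width: 0.22
```

```bash
python3 -c "
from h import *
gotip(0.0002,QR,.1)"
```

```text
t 12.38 pos [ 0.5392 -0.1572  0.1233] ang -17.42 F [-3.8  1.2  6.4] w 0.22
  dp [-2.98 -0.16  0.03] turn -0.02 mm tilt [-0.0076  0.0001]
  tip p,q,z mm [ 1.59 11.13 70.17] Fpump [-4.   0.   6.4]
```

>>> {"fn": "play_rows", "kwargs": {"gripper": [1,1,1,1,1,1,1,1], "dp": [[-1,0,0],[-2,0,0],[-3,0,0],[-3.1,0.02,-2],[-3.1,0.02,-5],[-3.1,0,-8],[-3,0,-9.8],[-2.9,0,-10]], "turn": [0,0,0,0,0,0,0,0]}}

```text
time: 13.05
eef_pos: [0.5711, -0.0568, 0.1536]
ee_rot: [[-0.004, 0.956, -0.294], [0.002, -0.294, -0.956], [-1.0, -0.005, -0.001]]
wrist_force: [-0.2, 0.4, -0.7]
gripper_width: 0.218
```

>>> {"fn": "play_rows", "kwargs": {"gripper": [1,1,1], "dp": [[0,0,0],[0,0,0],[0,0,0]], "turn": [0,0,0]}}

```text
time: 13.3
eef_pos: [0.5711, -0.0582, 0.154]
ee_rot: [[-0.004, 0.955, -0.295], [0.002, -0.295, -0.955], [-1.0, -0.004, -0.0]]
wrist_force: [0.2, -0.1, -1.1]
gripper_width: 0.217
```

```bash
cat > prof.py <<'E'
from h import *
from scipy.ndimage import map_coordinates as mc
def prof(n,im,qs,lo=-.02,hi=.034):
    ps=np.arange(lo,hi,.001); out=np.zeros(len(ps))
    for q in qs:
        uv=proj(n,[(SP+p)*X+q*Y+.09*Z for p in ps]); out+=mc(im.astype(float).mean(2),[uv[:,1],uv[:,0]],order=1)/len(qs)
    return out
E
python3 - <<'E'
from prof import *
gotip(0.0012,QL,.088)
for n in('side','top'):
    im=capture(n); im0=cv2.imread(f'pics/{n}0.png')
    for nm,q in(('L',QL+.015),('R',QR-.015)):
        qs=np.arange(q-.002,q+.0021,.001)
        for k in(im0,im): print(n,nm,' '.join(str(int(round(v))) for v in prof(n,k,qs)))
cv2.imwrite('pics/t3.png',im)
E
```

```text
t 13.3 pos [ 0.5711 -0.0582  0.154 ] ang -17.16 F [ 0.2 -0.1 -1.1] w 0.217
  dp [ 1.29 -0.13  0.44] turn 0.24 mm tilt [-0.0039  0.0015]
  tip p,q,z mm [  2.51 115.3  100.91] Fpump [ 0.3 -0.  -1.1]
side L 138 137 137 138 138 137 137 137 137 137 135 134 133 134 137 143 149 156 163 171 178 182 185 188 190 192 194 193 193 192 193 193 192 189 184 180 173 162 144 121 97 72 53 40 35 32 31 31 31 31 31 31 31 32 32
side L 81 82 84 86 88 88 87 84 82 80 80 80 79 80 80 82 85 88 93 98 103 108 111 114 116 118 119 119 119 119 119 119 119 119 118 117 114 110 103 93 83 72 60 49 42 37 33 32 32 32 32 32 31 31 31
side R 104 104 105 106 108 110 110 110 110 110 111 112 111 110 110 112 114 116 119 123 127 134 140 144 145 142 141 141 143 147 148 148 148 148 148 147 143 133 115 95 75 56 42 35 32 31 31 31 31 31 31 31 31 31 32
side R 104 104 105 106 108 110 110 110 110 110 111 112 112 110 109 107 105 100 93 88 85 87 93 104 113 119 125 131 139 145 148 148 148 148 149 151 151 149 147 145 143 139 128 110 90 71 54 41 34 32 32 32 32 32 32
top L 177 176 175 175 175 175 175 174 174 173 172 172 170 169 168 168 168 169 172 176 180 187 195 202 207 211 215 217 219 220 218 217 217 216 215 213 209 202 195 181 165 147 127 105 84 70 58 48 45 44 44 45 45 45 45
top L 85 86 87 91 97 102 107 111 114 114 114 113 110 108 105 102 100 99 101 103 106 107 107 107 107 107 106 106 104 103 101 99 98 98 97 97 97 97 96 96 95 95 94 94 95 95 95 95 94 93 92 93 93 92 91
top R 172 172 171 171 170 170 170 170 169 169 168 167 166 166 164 164 164 164 164 166 171 177 183 190 198 203 206 209 211 211 211 212 211 210 209 207 204 201 193 182 170 152 133 113 95 78 63 56 51 48 46 45 44 44 45
top R 79 78 79 79 80 80 79 78 78 78 79 78 77 76 76 76 75 76 76 76 75 74 73 73 72 71 71 71 72 72 71 70 70 69 69 68 66 65 64 63 62 63 63 63 62 61 61 62 63 65 68 71 74 74 73
```

>>> {"fn": "play_rows", "kwargs": {"gripper": [1,1,1,1,1,1,1,1], "dp": [[0.0,-0.13,0.44],[0.0,-0.13,0.44],[0.4,-0.13,0.44],[0.8,-0.13,0.44],[1.1,-0.13,0.44],[1.4,-0.13,0.44],[1.7,-0.13,0.44],[1.7,-0.13,0.44]], "turn": [-0.2,-0.2,-0.2,-0.2,-0.2,-0.2,-0.2,-0.2]}}

```text
time: 14.07
eef_pos: [0.5678, -0.062, 0.1359]
ee_rot: [[-0.006, 0.956, -0.292], [0.002, -0.292, -0.956], [-1.0, -0.006, -0.0]]
wrist_force: [0.1, 0.2, -0.9]
gripper_width: 0.216
```

```bash
python3 -c "
from h import *
gotip(0.0012,QL,.078)"
```

```text
t 14.07 pos [ 0.5678 -0.062   0.1359] ang -16.98 F [ 0.1  0.2 -0.9] w 0.216
  dp [ 0.48  0.08 -0.03] turn 0.42 mm tilt [-0.0058  0.0018]
  tip p,q,z mm [  0.43 110.59  82.77] Fpump [ 0.1  0.3 -0.9]
```

Turn sign was off (I wrote −0.2 for +0.24); correcting that and going on.

>>> {"fn": "play_rows", "kwargs": {"gripper": [1,1,1,1,1,1,1], "dp": [[0.1,0.06,-0.03],[0.2,0.08,-0.03],[0.3,0.08,-0.03],[0.4,0.08,-0.03],[0.5,0.08,-0.03],[0.6,0.09,-0.03],[0.6,0.09,-0.03]], "turn": [0.4,0.4,0.4,0.4,0.4,0.4,0.4]}}

```text
time: 14.65
eef_pos: [0.5686, -0.0617, 0.1301]
ee_rot: [[-0.006, 0.954, -0.299], [0.002, -0.299, -0.954], [-1.0, -0.006, -0.0]]
wrist_force: [-2.8, 0.7, 2.9]
gripper_width: 0.219
```

```bash
python3 -c "
from h import *
gotip(0.0012,QL,.070)"
```

```text
t 14.65 pos [ 0.5686 -0.0617  0.1301] ang -17.37 F [-2.8  0.7  2.9] w 0.219
  dp [0.7  0.02 0.02] turn 0.03 mm tilt [-0.006   0.0019]
  tip p,q,z mm [  1.08 111.11  77.05] Fpump [-2.9 -0.2  2.9]
```

>>> {"fn": "play_rows", "kwargs": {"gripper": [1,1,1,1,1,1,1,1], "dp": [[0.1,0.02,0],[0.2,0.04,0],[0.3,0.05,0],[0.4,0.07,0],[0.5,0.09,0],[0.6,0.1,0],[0.7,0.12,0],[0.7,0.12,0]], "turn": [0,0,0,0,0,0,0,0]}}

```text
time: 15.32
eef_pos: [0.5697, -0.0618, 0.1236]
ee_rot: [[-0.006, 0.954, -0.298], [0.002, -0.298, -0.954], [-1.0, -0.006, -0.0]]
wrist_force: [-3.6, 1.5, 5.6]
gripper_width: 0.216
```

```bash
python3 -c "
from h import *
gotip(0.0032,QL,.064)"
```

```text
t 15.32 pos [ 0.5697 -0.0618  0.1236] ang -17.37 F [-3.6  1.5  5.6] w 0.216
  dp [0.65 0.11 0.04] turn 0.03 mm tilt [-0.006   0.0019]
  tip p,q,z mm [  2.15 111.34  70.5 ] Fpump [-3.9  0.3  5.6]
```

>>> {"fn": "play_rows", "kwargs": {"gripper": [1,1,1,1,1,1,1,1], "dp": [[0.1,0.02,0],[0.2,0.04,0],[0.3,0.05,0],[0.4,0.07,0],[0.5,0.09,0],[0.6,0.1,0],[0.7,0.12,0],[0.7,0.12,0]], "turn": [0,0,0,0,0,0,0,0]}}

```text
time: 15.98
eef_pos: [0.5707, -0.0618, 0.117]
ee_rot: [[-0.006, 0.954, -0.298], [0.002, -0.298, -0.954], [-1.0, -0.006, -0.0]]
wrist_force: [-4.5, 1.9, 5.3]
gripper_width: 0.22
```

```bash
python3 -c "
from h import *
gotip(0.0032,QL,.1)"
```

```text
t 15.98 pos [ 0.5707 -0.0618  0.117 ] ang -17.36 F [-4.5  1.9  5.3] w 0.22
  dp [-3.61 -0.02  0.08] turn 0.04 mm tilt [-0.0061  0.002 ]
  tip p,q,z mm [  3.17 111.66  63.94] Fpump [-4.8  0.4  5.3]
```

>>> {"fn": "play_rows", "kwargs": {"gripper": [1,1,1,1,1,1,1,1], "dp": [[-1.2,0,0],[-2.4,0,0],[-3.6,0,0],[-3.8,-0.05,2],[-3.8,-0.1,5],[-3.8,-0.15,8],[-3.7,-0.17,9.6],[-3.5,-0.17,9.8]], "turn": [0,0,0,0,0,0,0,0]}}

```text
time: 16.65
eef_pos: [0.5395, -0.1599, 0.1533]
ee_rot: [[-0.005, 0.953, -0.304], [-0.001, -0.305, -0.953], [-1.0, -0.004, 0.002]]
wrist_force: [0.7, -0.7, -1.3]
gripper_width: 0.217
```

>>> {"fn": "play_rows", "kwargs": {"gripper": [1,1,1], "dp": [[0,0,0],[0,0,0],[0,0,0]], "turn": [0,0,0]}}

```text
time: 16.9
eef_pos: [0.5402, -0.1587, 0.1539]
ee_rot: [[-0.004, 0.953, -0.303], [-0.001, -0.303, -0.953], [-1.0, -0.003, 0.002]]
wrist_force: [0.2, -0.0, -0.2]
gripper_width: 0.216
```

```bash
python3 -c "
from h import *
gotip(0.0016,QR,.079)"
```

```text
t 16.9 pos [ 0.5402 -0.1587  0.1539] ang -17.64 F [ 0.2 -0.  -0.2] w 0.216
  dp [ 2.18 -0.15 -0.09] turn -0.24 mm tilt [-0.0037 -0.0006]
  tip p,q,z mm [  3.16  10.06 100.8 ] Fpump [ 0.2  0.  -0.2]
```

>>> {"fn": "play_rows", "kwargs": {"gripper": [1,1,1,1,1,1,1,1], "dp": [[0.0,-0.15,-0.1],[0.3,-0.15,-0.1],[0.8,-0.15,-0.1],[1.2,-0.15,-0.1],[1.5,-0.15,-0.1],[1.8,-0.15,-0.1],[2.1,-0.15,-0.1],[2.2,-0.15,-0.1]], "turn": [-0.2,-0.2,-0.2,-0.2,-0.2,-0.2,-0.2,-0.2]}}

```text
time: 17.57
eef_pos: [0.5387, -0.1572, 0.1312]
ee_rot: [[-0.005, 0.954, -0.3], [-0.0, -0.3, -0.954], [-1.0, -0.004, 0.002]]
wrist_force: [0.8, -0.2, -0.6]
gripper_width: 0.213
```

```bash
python3 -c "
from h import *
gotip(0.0016,QR,.072)"
```

```text
t 17.57 pos [ 0.5387 -0.1572  0.1312] ang -17.44 F [ 0.8 -0.2 -0.6] w 0.213
  dp [0.61 0.04 0.01] turn -0.04 mm tilt [-0.0046 -0.0002]
  tip p,q,z mm [ 1.23 10.98 78.11] Fpump [ 0.9  0.  -0.6]
```

>>> {"fn": "play_rows", "kwargs": {"gripper": [1,1,1,1,1,1,1,1], "dp": [[0.2,0.03,0],[0.4,0.04,0],[0.6,0.04,0],[0.7,0.05,0],[0.8,0.06,0],[0.9,0.08,0],[1.0,0.09,0],[1.0,0.09,0]], "turn": [0,0,0,0,0,0,0,0]}}

```text
time: 18.23
eef_pos: [0.5394, -0.1573, 0.1217]
ee_rot: [[-0.005, 0.954, -0.3], [-0.0, -0.3, -0.954], [-1.0, -0.005, 0.002]]
wrist_force: [-2.4, 1.1, 5.4]
gripper_width: 0.218
```

```bash
python3 -c "
from h import *
gotip(0.0036,QR,.061)"
```

```text
t 18.23 pos [ 0.5394 -0.1573  0.1217] ang -17.44 F [-2.4  1.1  5.4] w 0.218
  dp [0.76 0.17 0.02] turn -0.04 mm tilt [-0.0049 -0.0004]
  tip p,q,z mm [ 1.91 11.08 68.62] Fpump [-2.6  0.3  5.4]
```

>>> {"fn": "play_rows", "kwargs": {"gripper": [1,1,1,1,1,1,1,1], "dp": [[0.1,0.02,0],[0.2,0.04,0],[0.3,0.06,0],[0.4,0.07,0],[0.5,0.09,0],[0.6,0.11,0],[0.7,0.12,0],[0.8,0.14,0]], "turn": [0,0,0,0,0,0,0,0]}}

```text
time: 18.9
eef_pos: [0.5406, -0.1576, 0.1145]
ee_rot: [[-0.005, 0.954, -0.3], [-0.001, -0.3, -0.954], [-1.0, -0.005, 0.002]]
wrist_force: [-3.1, 2.1, 8.0]
gripper_width: 0.215
```

```bash
python3 -c "
from h import *
gotip(0.0036,QR,.061)"
```

```text
t 18.9 pos [ 0.5406 -0.1576  0.1145] ang -17.43 F [-3.1  2.1  8. ] w 0.215
  dp [0.04 0.05 0.03] turn -0.03 mm tilt [-0.0052 -0.0007]
  tip p,q,z mm [ 3.1  11.18 61.43] Fpump [-3.5  1.   8. ]
```

>>> {"fn": "play_rows", "kwargs": {"gripper": [1,1,1,1,1,1,1,1], "dp": [[-1.2,0,0],[-2.4,0,0],[-3.6,0,0],[-4,0.02,-2],[-4,0.02,-5],[-4,0,-8],[-3.9,-0.1,-9.5],[-3.8,-0.1,-9.7]], "turn": [0,0,0,0,0,0,0,0]}}

```text
time: 19.57
eef_pos: [0.5702, -0.0602, 0.1541]
ee_rot: [[-0.002, 0.956, -0.294], [0.001, -0.294, -0.956], [-1.0, -0.003, -0.0]]
wrist_force: [0.6, 0.9, -0.9]
gripper_width: 0.215
```

>>> {"fn": "play_rows", "kwargs": {"gripper": [1,1,1], "dp": [[0,0,0],[0,0,0],[0,0,0]], "turn": [0,0,0]}}

```text
time: 19.82
eef_pos: [0.5701, -0.0618, 0.1544]
ee_rot: [[-0.002, 0.955, -0.296], [0.0, -0.296, -0.955], [-1.0, -0.002, 0.0]]
wrist_force: [0.1, 1.2, -0.7]
gripper_width: 0.214
```

Run:
```python
from prof import *
gotip(0.0029,QL,.079)
n='side'; im=capture(n); im0=cv2.imread(f'pics/{n}0.png'); cv2.imwrite('pics/s4.png',im)
for nm,q in(('L',QL+.015),('R',QR-.015)):
    qs=np.arange(q-.002,q+.0021,.001)
    for k in(im0,im): print(n,nm,' '.join(str(int(round(v))) for v in prof(n,k,qs,.01,.04)))
```

```text
t 19.82 pos [ 0.5701 -0.0618  0.1544] ang -17.21 F [ 0.1  1.2 -0.7] w 0.214
  dp [2.23 0.01 0.06] turn 0.19 mm tilt [-0.0021  0.0002]
  tip p,q,z mm [  2.82 111.5  101.34] Fpump [-0.3  1.2 -0.7]
side L 193 193 192 189 184 180 173 162 144 121 97 72 53 40 35 32 31 31 31 31 31 31 31 32 32 32 32 31 31 31
side L 117 119 119 119 119 119 119 119 118 115 112 108 102 94 82 70 57 46 38 34 33 32 31 31 31 31 31 31 31 31
side R 148 148 148 148 148 147 143 133 115 95 75 56 42 35 32 31 31 31 31 31 31 31 31 31 32 32 32 32 31 31
side R 153 151 150 151 153 156 157 157 156 156 156 155 150 139 124 107 89 71 57 46 40 36 33 31 31 31 31 31 31 31
```

>>> {"fn": "play_rows", "kwargs": {"gripper": [1,1,1,1,1,1,1,1], "dp": [[0.4,0,0.05],[0.8,0,0.05],[1.3,0,0.05],[1.8,0,0.05],[2.3,0,0.05],[2.7,0,0.05],[3.1,0,0.05],[3.3,0,0.05]], "turn": [0.2,0.2,0.2,0.2,0.2,0.2,0.2,0.2]}}

```text
time: 20.53
eef_pos: [0.5699, -0.0624, 0.1206]
ee_rot: [[-0.002, 0.954, -0.299], [0.0, -0.299, -0.954], [-1.0, -0.002, 0.0]]
wrist_force: [0.4, -0.7, -0.1]
gripper_width: 0.216
```

```bash
python3 -c "
from h import *
gotip(0.0032,QL,.064)"
```

```text
t 20.53 pos [ 0.5699 -0.0624  0.1206] ang -17.42 F [ 0.4 -0.7 -0.1] w 0.216
  dp [ 0.35  0.05 -0.  ] turn -0.02 mm tilt [-0.0024  0.0003]
  tip p,q,z mm [  2.74 110.88  67.54] Fpump [ 0.6 -0.6 -0.1]
```

>>> {"fn": "play_rows", "kwargs": {"gripper": [1,1,1,1,1,1,1,1], "dp": [[0.1,0.02,0],[0.2,0.03,0],[0.3,0.04,0],[0.4,0.06,0],[0.5,0.08,0],[0.6,0.1,0],[0.7,0.12,0],[0.8,0.13,0]], "turn": [0,0,0,0,0,0,0,0]}}

```text
time: 21.2
eef_pos: [0.5711, -0.0623, 0.1135]
ee_rot: [[-0.002, 0.954, -0.299], [0.0, -0.299, -0.954], [-1.0, -0.002, 0.0]]
wrist_force: [-3.6, 1.4, 7.6]
gripper_width: 0.217
```

```bash
python3 -c "
from h import *
gotip(0.0042,QL,.058)"
```

```text
t 21.2 pos [ 0.5711 -0.0623  0.1135] ang -17.4 F [-3.6  1.4  7.6] w 0.217
  dp [0.24 0.04 0.04] turn -0.0 mm tilt [-0.0024  0.0003]
  tip p,q,z mm [  3.82 111.29  60.44] Fpump [-3.9  0.3  7.6]
```

>>> {"fn": "play_rows", "kwargs": {"gripper": [1,1,1,1,1,1,1,1], "dp": [[-1.2,0,0],[-2.4,0,0],[-3.6,0,0],[-4.8,0,0],[-6,0,-2],[-7,0,-5],[-7.5,-0.5,-9],[-7.5,-1,-12]], "turn": [0,0,0,0,0,-3,-6,-9]}}

```text
time: 21.87
eef_pos: [0.5992, 0.0578, 0.1916]
ee_rot: [[0.002, 0.99, -0.144], [0.002, -0.144, -0.99], [-1.0, 0.002, -0.002]]
wrist_force: [-0.0, 0.6, -1.4]
gripper_width: 0.217
```

Run:
```python
from prof import *
go([.530,.1634,.19],0.96)
for n in('side','top'):
  im=capture(n); im0=cv2.imread(f'pics/{n}0.png'); cv2.imwrite(f'pics/{n}5.png',im)
  for nm,q in(('L',QL),('L+',QL+.015),('R',QR),('R-',QR-.015)):
    qs=np.arange(q-.002,q+.0021,.001)
    for k in(im0,im): print(n,nm,' '.join(str(int(round(v))) for v in prof(n,k,qs,-.01,.04)))
t=cv2.imread('pics/top5.png'); s=cv2.imread('pics/side5.png')
a=cv2.resize(t[190:240,335:405],None,fx=8,fy=8,interpolation=cv2.INTER_CUBIC)
b=cv2.resize(s[150:200,315:385],None,fx=8,fy=8,interpolation=cv2.INTER_CUBIC)
cv2.imwrite('pics/ts5.png',cv2.resize(np.vstack([a,b]),(420,600)) if 0 else cv2.resize(np.vstack([a,b]),None,fx=.74,fy=.74))
```

```text
t 21.87 pos [0.5992 0.0578 0.1916] ang -8.28 F [-0.   0.6 -1.4] w 0.217
  dp [ 0.16 -8.37 -9.46] turn -9.24 mm tilt [0.0022 0.0016]
side L 139 137 134 131 129 130 134 141 149 157 167 176 182 187 190 192 194 194 194 194 194 194 193 191 187 182 177 170 158 140 118 96 72 53 40 35 33 32 32 31 31 31 31 31 31 31 31 31 31 31
side L 131 130 128 127 126 123 118 113 109 106 108 115 124 135 145 155 164 171 177 182 187 190 192 193 194 194 195 195 194 192 189 184 179 170 157 137 113 90 66 49 37 33 31 31 31 31 31 31 31 31
side L+ 135 134 133 134 137 143 149 156 163 171 178 182 185 188 190 192 194 193 193 192 193 193 192 189 184 180 173 162 144 121 97 72 53 40 35 32 31 31 31 31 31 31 31 32 32 32 32 31 31 31
side L+ 81 81 82 83 85 87 89 91 94 97 101 108 118 130 142 155 165 172 177 182 186 188 189 189 189 190 192 193 193 192 190 188 184 176 163 146 128 108 86 67 53 43 36 32 31 31 31 31 31 31
side R 138 136 134 133 132 134 139 147 155 164 173 180 186 189 191 192 193 194 194 194 194 194 194 194 191 187 179 170 159 144 124 101 79 61 46 37 32 31 31 31 31 31 31 31 31 31 31 31 31 31
side R 138 135 131 127 
[... 1391 characters left out ...]
 227 230 232 234 234 235 235 234 232 230 223 215 202 182 162 140 118 96 77 66 56 50 48 46 45 46 47 47 46 46 47 47 48
top R 192 189 186 182 177 170 161 152 143 135 128 124 124 126 129 137 146 158 173 189 203 213 221 227 230 233 234 235 235 234 233 232 228 222 215 203 184 164 142 119 96 77 64 53 48 46 45 45 46 46
top R- 168 167 166 166 164 164 164 164 164 166 171 177 183 190 198 203 206 209 211 211 211 212 211 210 209 207 204 201 193 182 170 152 133 113 95 78 63 56 51 48 46 45 44 44 45 46 46 47 47 46
top R- 167 166 165 164 161 158 154 147 138 129 120 113 108 113 122 133 148 164 179 190 199 207 211 213 216 216 216 216 216 215 214 211 207 201 190 177 162 142 122 103 87 73 61 55 50 47 46 45 45 46
```

View pics/ts5.png

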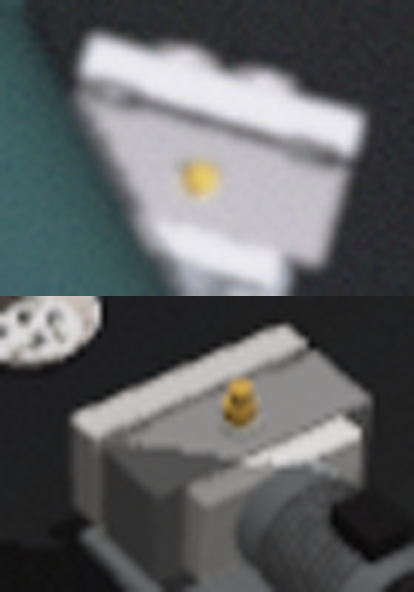

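```bash
python3 -c "
from h import *
gotip(0.0029,QR,.135)"
```

```text
t 21.97 pos [0.5979 0.0627 0.1907] ang -7.84 F [-0.1 -0.4 -0.7] w 0.215
  dp [ 0.15 -2.73 22.66] turn 9.56 mm tilt [0.0004 0.0046]
  tip p,q,z mm [ -7.86 238.83 137.57] Fpump [ 0.  -0.4 -0.7]
```

The picture shows the cover standing off along the whole seam on both sides, by about 6.5 mm (right) to 7 mm (left). That margin is thin, so I make one more pass on each side.

>>> {"fn": "play_rows", "kwargs": {"gripper": [1,1,1,1,1,1,1,1], "dp": [[0,-0.5,3],[0,-1,6.5],[0,-1.5,10],[0,-2,13.5],[0,-2.4,17],[0,-2.6,20],[0,-2.7,22.2],[0,-2.7,22.6]], "turn": [1.5,3,5,7,8.5,9.5,9.5,9.5]}}

```text
time: 22.63
eef_pos: [0.5388, -0.1639, 0.1902]
ee_rot: [[-0.0, 0.952, -0.306], [0.002, -0.306, -0.952], [-1.0, -0.001, -0.001]]
wrist_force: [0.3, -0.8, -1.0]
gripper_width: 0.214
```

>>> {"fn": "play_rows", "kwargs": {"gripper": [1,1,1,1], "dp": [[0,0,0],[0,0,0],[0,0,0],[0,0,0]], "turn": [0,0,0,0]}}

```text
time: 22.97
eef_pos: [0.5392, -0.1622, 0.1905]
ee_rot: [[0.0, 0.953, -0.304], [0.002, -0.304, -0.953], [-1.0, -0.0, -0.002]]
wrist_force: [-0.2, 0.2, -0.7]
gripper_width: 0.214
```

```bash
python3 -c "
from h import *
gotip(0.0026,QR,.098)"
```

```text
t 22.97 pos [ 0.5392 -0.1622  0.1905] ang -17.67 F [-0.2  0.2 -0.7] w 0.214
  dp [ 3.94 -0.08 -0.42] turn -0.27 mm tilt [0.0003 0.0021]
  tip p,q,z mm [  3.4    6.61 137.39] Fpump [-0.2  0.1 -0.7]
```

>>> {"fn": "play_rows", "kwargs": {"gripper": [1,1,1,1,1,1,1,1], "dp": [[1,-0.08,-0.4],[2,-0.08,-0.4],[3,-0.08,-0.4],[3.7,-0.08,-0.4],[3.9,-0.08,-0.4],[3.9,-0.08,-0.4],[3.9,-0.08,-0.4],[3.9,-0.08,-0.4]], "turn": [-0.25,-0.25,-0.25,-0.25,-0.25,-0.25,-0.25,-0.25]}}

```text
time: 23.63
eef_pos: [0.54, -0.1582, 0.1518]
ee_rot: [[0.001, 0.954, -0.3], [0.002, -0.3, -0.954], [-1.0, 0.0, -0.002]]
wrist_force: [-0.2, 0.1, -0.3]
gripper_width: 0.212
```

```bash
python3 -c "
from h import *
gotip(0.0026,QR,.068)"
```

```text
t 23.63 pos [ 0.54   -0.1582  0.1518] ang -17.43 F [-0.2  0.1 -0.3] w 0.212
  dp [ 3.07 -0.04 -0.02] turn -0.03 mm tilt [0.0009 0.002 ]
  tip p,q,z mm [ 2.99 10.68 98.69] Fpump [-0.2  0.1 -0.3]
```

>>> {"fn": "play_rows", "kwargs": {"gripper": [1,1,1,1,1,1,1,1], "dp": [[0.4,-0.03,0],[0.8,-0.03,0],[1.3,-0.03,0],[1.8,-0.03,0],[2.3,-0.03,0],[2.7,-0.03,0],[3.0,-0.03,0],[3.1,-0.03,0]], "turn": [0,0,0,0,0,0,0,0]}}

```text
time: 24.3
eef_pos: [0.5395, -0.1579, 0.1201]
ee_rot: [[0.0, 0.954, -0.299], [0.002, -0.299, -0.954], [-1.0, -0.0, -0.002]]
wrist_force: [-0.3, 0.0, -0.5]
gripper_width: 0.216
```

```bash
python3 -c "
from h import *
gotip(0.0036,QR,.058)"
```

```text
t 24.3 pos [ 0.5395 -0.1579  0.1201] ang -17.43 F [-0.3  0.  -0.5] w 0.216
  dp [ 0.9   0.11 -0.01] turn -0.03 mm tilt [0.0003 0.0023]
  tip p,q,z mm [ 2.46 10.77 67.02] Fpump [-0.3 -0.  -0.5]
```

>>> {"fn": "play_rows", "kwargs": {"gripper": [1,1,1,1,1,1,1,1], "dp": [[0.15,0.02,0],[0.3,0.04,0],[0.45,0.06,0],[0.6,0.08,0],[0.7,0.1,0],[0.8,0.12,0],[0.9,0.13,0],[0.97,0.14,0]], "turn": [0,0,0,0,0,0,0,0]}}

```text
time: 24.97
eef_pos: [0.5408, -0.1582, 0.1113]
ee_rot: [[0.0, 0.954, -0.299], [0.002, -0.299, -0.954], [-1.0, -0.001, -0.002]]
wrist_force: [-3.6, 0.7, 7.0]
gripper_width: 0.212
```

```bash
python3 -c "
from h import *
gotip(0.0038,QR,.1)"
```

```text
t 24.97 pos [ 0.5408 -0.1582  0.1113] ang -17.42 F [-3.6  0.7  7. ] w 0.212
  dp [-4.18  0.   -0.01] turn -0.02 mm tilt [0.     0.0019]
  tip p,q,z mm [ 3.74 10.85 58.18] Fpump [-3.6 -0.5  7. ]
```

>>> {"fn": "play_rows", "kwargs": {"gripper": [1,1,1,1,1,1,1,1], "dp": [[-1.3,0,0],[-2.6,0,0],[-3.9,0,0],[-4.2,0.02,-2],[-4.2,0.02,-5],[-4.2,0,-8],[-4.2,-0.1,-9.5],[-4.2,-0.1,-9.7]], "turn": [0,0,0,0,0,0,0,0]}}

```text
time: 25.63
eef_pos: [0.57, -0.061, 0.1547]
ee_rot: [[0.002, 0.956, -0.294], [0.004, -0.294, -0.956], [-1.0, 0.001, -0.004]]
wrist_force: [0.2, 0.3, -1.0]
gripper_width: 0.216
```

>>> {"fn": "play_rows", "kwargs": {"gripper": [1,1,1], "dp": [[0,0,0],[0,0,0],[0,0,0]], "turn": [0,0,0]}}

```text
time: 25.88
eef_pos: [0.5699, -0.0625, 0.1549]
ee_rot: [[0.002, 0.955, -0.296], [0.003, -0.296, -0.955], [-1.0, 0.001, -0.003]]
wrist_force: [0.5, 0.0, -1.0]
gripper_width: 0.213
```

```bash
python3 -c "
from h import *
gotip(0.0032,QL,.067)"
```

```text
t 25.88 pos [ 0.5699 -0.0625  0.1549] ang -17.2 F [ 0.5  0.  -1. ] w 0.213
  dp [3.48 0.02 0.02] turn 0.2 mm tilt [0.0023 0.0029]
  tip p,q,z mm [  2.97 110.93 101.8 ] Fpump [ 0.5  0.2 -1. ]
```

>>> {"fn": "play_rows", "kwargs": {"gripper": [1,1,1,1,1,1,1,1], "dp": [[0.4,0.02,0],[0.9,0.02,0],[1.4,0.02,0],[1.9,0.02,0],[2.4,0.02,0],[2.9,0.02,0],[3.3,0.02,0],[3.4,0.02,0]], "turn": [0.2,0.2,0.2,0.2,0.2,0.2,0.2,0.2]}}

```text
time: 26.55
eef_pos: [0.57, -0.0624, 0.12]
ee_rot: [[0.002, 0.954, -0.299], [0.003, -0.299, -0.954], [-1.0, 0.001, -0.003]]
wrist_force: [-0.6, -0.0, -0.9]
gripper_width: 0.22
```

```bash
python3 -c "
from h import *
gotip(0.0042,QL,.058)"
```

```text
t 26.55 pos [ 0.57   -0.0624  0.12  ] ang -17.39 F [-0.6 -0.  -0.9] w 0.22
  dp [0.89 0.12 0.02] turn 0.01 mm tilt [0.0016 0.0031]
  tip p,q,z mm [  2.99 111.05  66.94] Fpump [-0.6 -0.2 -0.9]
```

>>> {"fn": "play_rows", "kwargs": {"gripper": [1,1,1,1,1,1,1,1], "dp": [[0.15,0.03,0],[0.3,0.05,0],[0.45,0.07,0],[0.6,0.09,0],[0.7,0.1,0],[0.8,0.12,0],[0.9,0.13,0],[0.95,0.14,0]], "turn": [0,0,0,0,0,0,0,0]}}

```text
time: 27.22
eef_pos: [0.5713, -0.0624, 0.1114]
ee_rot: [[0.002, 0.954, -0.299], [0.003, -0.299, -0.954], [-1.0, 0.001, -0.003]]
wrist_force: [-2.6, 1.0, 7.4]
gripper_width: 0.213
```

>>> {"fn": "play_rows", "kwargs": {"gripper": [1,1,1,1,1,1,1,1], "dp": [[-1.2,0,0],[-2.4,0,0],[-3.6,0,0],[-4.8,0,0],[-6,0,-2],[-7,0,-5],[-7.8,-0.5,-9],[-8,-1,-12]], "turn": [0,0,0,0,0,-3,-6,-9]}}

```text
time: 27.88
eef_pos: [0.5991, 0.0574, 0.195]
ee_rot: [[0.006, 0.99, -0.143], [0.004, -0.143, -0.99], [-1.0, 0.006, -0.005]]
wrist_force: [0.7, 0.6, -1.2]
gripper_width: 0.217
```

Run:
```python
from prof import *
go([.530,.1634,.195],0.96)
for n in('side','top'):
  im=capture(n); im0=cv2.imread(f'pics/{n}0.png'); cv2.imwrite(f'pics/{n}6.png',im)
  for nm,q in(('L',QL),('R',QR)):
    qs=np.arange(q-.006,q+.0061,.001); r=[]
    for k in(im0,cv2.imread(f'pics/{n}5.png'),im):
        y=prof(n,k,qs,-.01,.04); m=(y[18:30].max()+y[-6:].mean())/2
        i=[j for j in range(20,49) if y[j]>=m>y[j+1]][0]; r.append(i+(y[i]-m)/(y[i]-y[i+1])-10)
    print(n,nm,'front edge mm',np.round(r,2))
```

```text
t 27.88 pos [0.5991 0.0574 0.195 ] ang -8.24 F [ 0.7  0.6 -1.2] w 0.217
  dp [ 0.01 -8.36 -9.5 ] turn -9.2 mm tilt [0.0062 0.0043]
side L front edge mm [20.1  26.29 27.5 ]
side R front edge mm [20.25 26.13 26.64]
top L front edge mm [22.13 28.68 29.53]
top R front edge mm [22.02 28.03 29.16]
```

>>> {"fn": "play_rows", "kwargs": {"gripper": [1,1,1,1,1,1,1,1], "dp": [[0,-2,-2.4],[0,-4,-4.8],[0,-6,-7],[0,-7.5,-8.6],[0,-8.2,-9.3],[0,-8.4,-9.5],[0,-8.4,-9.5],[0,-8.4,-9.5]], "turn": [-2,-4,-6,-8,-9.2,-9.2,-9.2,-9.2]}}

```text
time: 28.65
eef_pos: [0.5288, 0.1661, 0.1948]
ee_rot: [[0.006, 1.0, 0.021], [0.007, 0.021, -1.0], [-1.0, 0.006, -0.006]]
wrist_force: [-0.7, -0.4, -0.8]
gripper_width: 0.218
```

```bash
cat >> h.py <<'E'
def gost(zt):
    s=state(); g=np.array([.530,.1634,0])+LT*np.array([-.007,.002,0])
    go(np.array([g[0],g[1],zt])-LT*np.array(s['ee_rot'])[:,0],.96)
E
python3 -c "
from h import *
gost(.06)"
```

```text
t 28.65 pos [0.5288 0.1661 0.1948] ang 1.22 F [-0.7 -0.4 -0.8] w 0.218
  dp [ 8.17 -0.    0.35] turn 0.26 mm tilt [0.0057 0.0065]
```

>>> {"fn": "play_rows", "kwargs": {"gripper": [1,1,1,1,1,1,1,1], "dp": [[1.5,0,0.35],[3,0,0.35],[4.5,0,0.35],[6,0,0.35],[7.2,0,0.35],[7.8,0,0.35],[7.8,0,0.35],[7.8,0,0.35]], "turn": [0.25,0.25,0.25,0.25,0.25,0.25,0.25,0.25]}}

```text
time: 29.32
eef_pos: [0.5297, 0.1628, 0.1168]
ee_rot: [[0.006, 1.0, 0.016], [0.007, 0.016, -1.0], [-1.0, 0.006, -0.006]]
wrist_force: [0.4, 0.1, -1.0]
gripper_width: 0.213
```

Run:
```python
from h import *
gost(.045)
im=capture('side'); cv2.imwrite('pics/s7.png',cv2.resize(im[180:270,250:350],None,fx=6,fy=6,interpolation=cv2.INTER_CUBIC))
```

```text
t 29.32 pos [0.5297 0.1628 0.1168] ang 0.92 F [ 0.4  0.1 -1. ] w 0.213
  dp [ 1.87 -0.05 -0.03] turn -0.04 mm tilt [0.0055 0.0065]
```

View pics/s7.png

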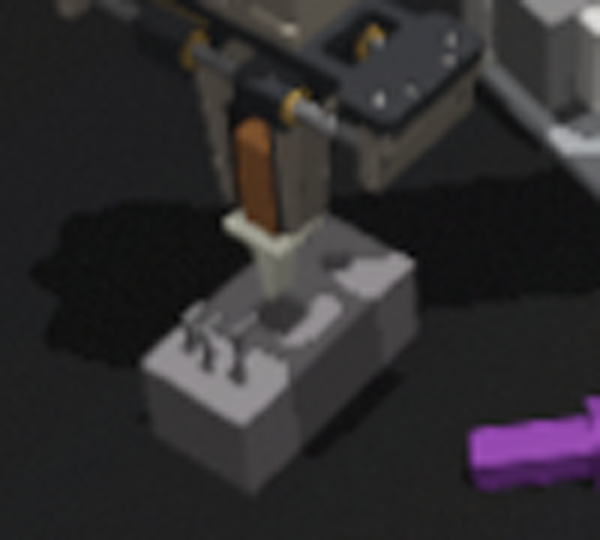

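The tip stands about 14 mm above the stand's slot (tip at (278,298), slot at (282,315)), in line with it. Lowering in stages.

>>> {"fn": "play_rows", "kwargs": {"gripper": [1,1,1,1,1,1,1,1], "dp": [[0.5,-0.05,-0.03],[1,-0.05,-0.03],[1.5,-0.05,-0.03],[2,-0.05,-0.03],[2.5,-0.05,-0.03],[3,-0.05,-0.03],[3.5,-0.05,-0.03],[3.5,-0.05,-0.03]], "turn": [0,0,0,0,0,0,0,0]}}

```text
time: 30.03
eef_pos: [0.529, 0.1633, 0.0811]
ee_rot: [[0.005, 1.0, 0.016], [0.006, 0.016, -1.0], [-1.0, 0.005, -0.006]]
wrist_force: [0.3, -0.1, -1.6]
gripper_width: 0.209
```

```bash
python3 -c "
from h import *
gost(.0085)"
```

```text
t 30.03 pos [0.529  0.1633 0.0811] ang 0.94 F [ 0.3 -0.1 -1.6] w 0.209
  dp [1.95 0.03 0.02] turn -0.02 mm tilt [0.0046 0.0063]
```

>>> {"fn": "play_rows", "kwargs": {"gripper": [1,1,1,1,1,1,1,1], "dp": [[0.4,0.03,0.02],[0.8,0.05,0.02],[1.2,0.06,0.02],[1.5,0.07,0.02],[1.7,0.08,0.02],[1.85,0.08,0.02],[1.95,0.08,0.02],[1.95,0.08,0.02]], "turn": [0,0,0,0,0,0,0,0]}}

```text
time: 30.7
eef_pos: [0.5298, 0.1632, 0.0615]
ee_rot: [[0.004, 1.0, 0.017], [0.006, 0.017, -1.0], [-1.0, 0.005, -0.006]]
wrist_force: [0.9, 0.0, -1.9]
gripper_width: 0.213
```

```bash
python3 -c "
from h import *
gost(.008)"
```

```text
t 30.7 pos [0.5298 0.1632 0.0615] ang 0.95 F [ 0.9  0.  -1.9] w 0.213
  dp [ 0.04 -0.04  0.01] turn -0.01 mm tilt [0.0045 0.0063]
```

>>> {"fn": "play_rows", "kwargs": {"gripper": [1,1,1,1], "dp": [[0.05,0,0],[0.1,0,0],[0.15,0,0],[0.15,0,0]], "turn": [0,0,0,0]}}

```text
time: 31.03
eef_pos: [0.53, 0.1634, 0.061]
ee_rot: [[0.005, 1.0, 0.017], [0.006, 0.017, -1.0], [-1.0, 0.005, -0.006]]
wrist_force: [-2.1, -0.4, 8.0]
gripper_width: 0.213
```

```bash
python3 -c "
from h import *
gost(.008)"
```

```text
t 31.03 pos [0.53   0.1634 0.061 ] ang 0.95 F [-2.1 -0.4  8. ] w 0.213
  dp [-0.01 -0.06  0.01] turn -0.01 mm tilt [0.005  0.0057]
```

The collar is on the block, with 8 N up at the same height as at the grasp. Now I release and retreat straight up.

>>> {"fn": "play_rows", "kwargs": {"gripper": [0.7,0.6,0.5,0.4,0.3,0.3,0.3,0.3], "dp": [[0,0,0],[0,0,0],[0,0,0],[0,0,0],[0,0,0],[0,0,0],[0,0,0],[0,0,0]], "turn": [0,0,0,0,0,0,0,0]}}

```text
time: 31.7
eef_pos: [0.5299, 0.1634, 0.061]
ee_rot: [[0.005, 1.0, 0.017], [0.006, 0.017, -1.0], [-1.0, 0.005, -0.006]]
wrist_force: [0.1, 0.6, 0.8]
gripper_width: 0.7
```

>>> {"fn": "play_rows", "kwargs": {"gripper": [0.3,0.3,0.3,0.3,0.3,0.3,0.3,0.3], "dp": [[-1,0,0],[-2.5,0,0],[-4.5,0,0],[-6.5,0,0],[-9,0,0],[-12,0,0],[-15,0,0],[-16,0,0]], "turn": [0,0,0,0,0,0,0,0]}}

```text
time: 32.37
eef_pos: [0.5309, 0.1637, 0.226]
ee_rot: [[0.012, 1.0, 0.017], [0.007, 0.017, -1.0], [-1.0, 0.012, -0.007]]
wrist_force: [0.9, 0.9, -0.3]
gripper_width: 0.694
```

>>> {"fn": "play_rows", "kwargs": {"gripper": [0.3,0.3,0.3,0.3,0.3,0.3,0.3,0.3], "dp": [[0,0,-2],[0,0,-5],[0,0,-8],[0,0,-11],[0,0,-14],[0,0,-16],[0,0,-16],[0,0,-16]], "turn": [0,0,0,0,0,0,0,0]}}

```text
time: 33.03
eef_pos: [0.5273, 0.3247, 0.2269]
ee_rot: [[0.011, 1.0, 0.02], [0.007, 0.02, -1.0], [-1.0, 0.011, -0.007]]
wrist_force: [0.1, -0.1, -0.2]
gripper_width: 0.701
```

Run:
```python
from prof import *
go([.53,.1634,.22],1)
for n in('side','top'):
  im=capture(n); im0=cv2.imread(f'pics/{n}0.png'); cv2.imwrite(f'pics/{n}8.png',im)
  for nm,q in(('L',QL),('R',QR)):
    qs=np.arange(q-.006,q+.0061,.001); r=[]
    for k in(im0,cv2.imread(f'pics/{n}6.png'),im):
        y=prof(n,k,qs,-.01,.04); m=(y[18:30].max()+y[-6:].mean())/2
        i=[j for j in range(20,49) if y[j]>=m>y[j+1]][0]; r.append(i+(y[i]-m)/(y[i]-y[i+1])-10)
    print(n,nm,'front edge mm',np.round(r,2))
s=cv2.imread('pics/side8.png'); s0=cv2.imread('pics/side0.png')
cv2.imwrite('pics/fin.png',cv2.resize(s[130:270,250:420],None,fx=4,fy=4,interpolation=cv2.INTER_CUBIC))
```

```text
t 33.03 pos [0.5273 0.3247 0.2269] ang 1.13 F [ 0.1 -0.1 -0.2] w 0.701
  dp [ 0.58 -0.06 16.13] turn 0.13 mm tilt [0.0107 0.0073]
side L front edge mm [20.1  27.5  27.49]
side R front edge mm [20.25 26.64 26.65]
top L front edge mm [22.13 29.53 29.43]
top R front edge mm [22.02 29.16 29.08]
```

View pics/fin.png

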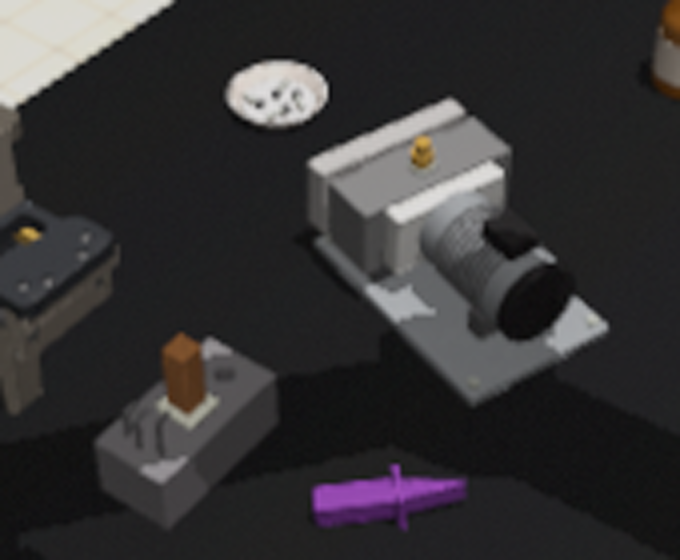

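The wedge stands upright in its slot, collar down, and the gripper is clear. The cover has moved out by about 7.3 mm on the left and 6.4–7.1 mm on the right, on top of whatever opening it started with.

```bash
python3 -c "
from bench import *
print(job_done())"
```

```text
the job is handed in; nothing more can be done
None
```

I pried the cover off its seat on both sides, put the white wedge back in its slot in the stand, and handed the job in at 33 s of the 67 s allowed.

**Prying:** I worked left, right, left, right, then left, right and left again. By my estimates neither side got more than about 3 mm ahead. The wrist force stayed below about 10 N at every reading, against the 50 N limit, and the wedge was the only thing brought against the pump.

**Last checks:**
- **Cover:** the front edge moved out by about 7.3–7.4 mm on the left. On the right the two cameras disagreed: the side camera gave 6.4 mm and the top camera 7.1 mm. Any starting opening (0–0.8 mm) adds to these figures, so both sides should be past 6 mm, but the margin on the right is the smaller one.
- **Wedge:** it came back to the same grasp position and height as at pick-up, and the collar pressed on the block with about 8 N before I released it. The final picture shows it upright, with the gripper well clear.
- **Other things:** the dish, the bottle and the purple look-alike appear in place in that picture. I never went near the vial box, and I did not check it separately.
- **No verdict:** hand-in reports no result, so nothing beyond these checks confirms the outcome.

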